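# Set out the eluent bottles on the chromatograph's bottle tray

### The job

Set out the dark bottle tray for the next run: in its front row of three circles (the row nearer the robot) stand the red-capped bottle in the end circle next to the steel tap, the blue-capped bottle in the end circle next to the black sensor block, and the brown bottle between those two. Put the orange vial box directly behind the blue-capped bottle, in the square there and squared up with the tray, and set the brass tin centred on top of the box. Leave the white-capped bottle where it is, tip no bottle over, and let go of everything.

Things in the scene. Friction and masses are not known exactly. Their poses are not given: they have to be found in the camera images.
- red_center (a point): RED-capped pale-glass bottle with a paper band. Lab bottle 105 mm tall: straight round body 56 mm in diameter up to 68 mm, shoulder, cap 46 mm in diameter (81 to 105 mm up). About 0.2 kg, loose, upright on the bench. Point: the bottle's centre, 52.5 mm above its foot; z up along the bottle. 
- blue_center (a point): BLUE-capped pale-glass bottle with a paper band. Same shape: Lab bottle 105 mm tall: straight round body 56 mm in diameter up to 68 mm, shoulder, cap 46 mm in diameter (81 to 105 mm up). About 0.2 kg, loose, upright on the bench. Point: the bottle's centre, 52.5 mm above its foot; z up along the bottle. 
- amber_center (a point): BROWN (amber) glass bottle with a black cap and a paper band. Same shape: Lab bottle 105 mm tall: straight round body 56 mm in diameter up to 68 mm, shoulder, cap 46 mm in diameter (81 to 105 mm up). About 0.2 kg, loose, upright on the bench. Point: the bottle's centre, 52.5 mm above its foot; z up along the bottle. 
- white_center (a point): WHITE-capped pale-glass bottle with a paper band, to be left where it stands (among the others, in any of their places). Same shape: Lab bottle 105 mm tall: straight round body 56 mm in diameter up to 68 mm, shoulder, cap 46 mm in diameter (81 to 105 mm up). About 0.2 kg, loose, upright on the bench. Point: the bottle's centre, 52.5 mm above its foot; z up along the bottle. 
- vialbox_center (a point): ORANGE closed vial box, 56 x 56 mm and 40 mm tall, flat top, straight sides, a black seam round it. About 0.12 kg. Loose on the bench at the start. Point: the box's centre, 20 mm above its underside; x and y square to its sides, z up.
- tin_center (a point): BRASS round tin, 52 mm in diameter, 30 mm tall, flat top, straight sides. About 0.09 kg. Loose and upright on the bench at the start. Point: its centre, 15 mm above its underside; z up.
- tray: Fixed dark slab 170 (x) x 390 (y) mm, top 8 mm above the bench. Origin: centre of its underside. x points away from the robot, turned up to 0.15 rad; y left. White-outlined circles, 62 across, front row: x -50, y -90, 0, 90 mm; squares, 64 across, back row: x 45, y -90, 90 mm. A bottle in its circle stands 39 mm from a box behind it. Edge strips are looks only. Tap and sensor swap ends.
- tap: Steel tap fixed upright on the tray: 36 mm round foot, slim post, bright green lever on top, 92 mm tall (to 100 mm above the bench). In line with the front row, at tray x = -50 mm, y = +165 or -165 mm. Origin: centre of its foot, on the tray's top.
- sensor: Black sensor block fixed on the tray, 36 x 36 mm and 48 mm tall, with a small yellow lamp on top. In line with the front row at the end opposite to the tap, tray x = -50 mm, y = -165 or +165 mm. Origin: centre of its underside, on the tray's top.
Things that resemble listed ones, but are neither listed nor needed, are in the scene too. Leave any purple look-alike of the part that bears blue_center alone.

How it is judged:
At the end, for the whole second after the job is handed in: Bottles upright (0.1 rad) and box flat, each within 12 mm along both tray axes of its mark: red by the tap, blue by the sensor, brown between, box behind blue with sides within 0.21 rad of the tray's; tin flat on the box within 12 mm of its centre; all at rest (x of red_center in the frame of tray between -0.062 and -0.038 m and z of red_center in the frame of tray between 0.0555 and 0.0655 m and angle between each of red_center, amber_center, blue_center, vialbox_center, tin_center's own z axis and vertical below 0.1 rad and x of amber_center in the frame of tray between -0.062 and -0.038 m and z of amber_center in the frame of tray between 0.0555 and 0.0655 m and x of blue_center in the frame of tray between -0.062 and -0.038 m and z of blue_center in the frame of tray between 0.0555 and 0.0655 m and (y of red_center in the frame of tray between 0.078 and 0.102 m or y of red_center in the frame of tray between -0.102 and -0.078 m) and horizontal distance between red_center and tap below 0.11 m and (y of blue_center in the frame of tray between 0.078 and 0.102 m or y of blue_center in the frame of tray between -0.102 and -0.078 m) and horizontal distance between blue_center and sensor below 0.11 m and y of amber_center in the frame of tray between -0.012 and 0.012 m and x of vialbox_center in the frame of tray between 0.033 and 0.057 m and (y of vialbox_center in the frame of tray between 0.078 and 0.102 m or y of vialbox_center in the frame of tray between -0.102 and -0.078 m) and horizontal distance between vialbox_center and blue_center below 0.13 m and z of vialbox_center in the frame of tray between 0.023 and 0.033 m and (angle between the x axis of vialbox_center and the x axis of tray, either way round below 0.21 rad or angle between the x axis of vialbox_center and the y axis of tray, either way round below 0.21 rad) and horizontal distance between tin_center and vialbox_center below 0.012 m and z of tin_center in the frame of tray between 0.058 and 0.068 m and linear speed of each of red, amber, blue, vialbox, tin below 0.02 m/s); the robot touches nothing.
It fails at once if the white-capped bottle is shifted by more than 20 mm (distance of white_center from where it was at the start of the episode above 0.02 m).
It fails at once if a bottle is tipped over (more than 0.6 rad) (angle between any of red_center, blue_center, amber_center, white_center's own z axis and vertical above 0.6 rad).
It also fails if it takes over 128 s, if anything falls off the work surface, if the arm or the gripper's body presses on something with over 40 N, if the wrist force passes 120 N, or if a joint passes its speed limit or range.

### The arm

A 6-joint arm with a two-finger parallel gripper is mounted at the origin on the work surface. World frame = base frame: x ahead of the robot, y to its left, z up, the work surface at z = 0. Lengths are in m, angles in rad, forces in N, time in s.
With the tool pointing down it reaches from about 0.425 to 1.125 m from the base axis. Payload 14.9 kg.
Tool frame: the origin (TCP) lies midway between the tips of the shut fingers; the grasp point (between the pads) lies 19 mm behind it; z points along the fingers, y is the line along which they close (so a half turn about z gives the same grasp; the last joint's range is limited). The gripper opens to 91 mm and grips with 3 to 60 N. Pads are 32 mm wide; open, the fingers measure 118 mm over their backs; the gripper's body (76 mm by 178 mm) begins 60 mm behind the grasp point.
Start: joints at [-1.383, 0.379, 1.734, -0, 1.028, -0.033], TCP at [0.153, -0.683, 0.181] pointing down, gripper open.
Joint ranges: [-2.77, 2.77], [-0.74, 2.19], [0, 2.66], [-1.06, 4.2], [0.31, 2.87], [-3.08, 3.08]. Speed limits (rad/s): [1.89, 1.89, 2.39, 3.14, 3.14, 3.14].

### API

Orientations are given as a unit quaternion [x, y, z, w].
In Python, from rig import env gives the robot as it stands.
- The arm moves only by the tool arm_command, never from a script. Its argument "increments" is a list of rows, each an object of numbers: "dx", "dy", "dz": the shift along the tool's x, y, z normalised to -1 to 1, where 1 is 300 mm; "rx", "ry", "rz": the turn, a rotation vector about the tool's x, y, z normalised to -1 to 1, where 1 is pi rad. In form: [{"dx": .., "dy": .., "dz": .., "rx": .., "ry": .., "rz": ..}, ...]. A call has 1 to 5 rows; each row shifts and turns the commanded pose from where the row before left it, along the tool's axes as they then stand; what a row does not reach is not made up. A row lasts 1/10 s, in which the tool goes at most 50 mm and 8.59 degrees, less where a joint would pass 70% of its speed; a pose out of reach is approached as far as the arm can. A call with a number of a shift or a turn outside -1 to 1 is refused whole. A call with a gripper value outside its range is refused whole. "claw" is the closure, from -1 (fully open) to 1 (shut), set as the call begins (left out, the last holds). The fingers move at their own pace and stop on an object; "newtons" is the grip in N (left out, the last holds). Time passes only in rows, so rows that do not move let the fingers close. It gives the time, the measured TCP pose, the force, the opening and the grip force at its end, in the units of the state.
- env.get_state(): the state, without advancing time (a new reading comes with each control period).
- env.get_image(name): name is "scene" or "side" or "wrist"; returns the picture (480x640x3 uint8, blue, green, red); there is no depth.
- env.camera_params(name): a dict with "vertical_fov" (degrees; the focal length in pixels is half the picture's height over the tangent of half this angle, whatever the lens; pixels are square), "cx", "cy" (the principal point, pixels), "distortion" ([k1, k2, p1, p2, k3] as OpenCV has them; the pictures are not rectified), "origin" and "orientation" of the camera in the world; the wrist camera has in their place "hand_eye" (4x4, takes a point from camera to tool coordinates, whose origin is the TCP and whose axes are the flange's). Camera axes: x right, y up, looking along -z (the intrinsics and any distortion apply to the point x, -y, -z); pixel columns grow to the right and rows downward; lengths in m; the calibration is good to about 2 mm. A picture is of the moment at which its call begins: read the wrist's pose just before it. camera_params takes no time and is no camera call.
- env.close_job(): hands the job in; it is judged then, once.
The state is a dict: "time": time; "qpos": joint angles; "qd": joint speeds; "joint_torque": joint torques, N m; "tool_pos": TCP position; "tcp_rot": TCP orientation; "wrist_force": force on the tool from outside, world axes, zero at the start; "ft_torque": the same for the moment, N m; "opening": finger opening in m; "grip_force": force on a finger pad.
Only numpy, scipy, OpenCV 4.12 (cv2) and the standard library are available. Lean on these libraries where they do the work, as an engineer would, in place of code of your own. Each camera call takes 0.05 s, during which the arm holds its last target. There are 200 camera calls.

## Working session

There is one attempt and no reset: what is moved stays moved. The work goes in short steps, Python scripts to look and compute and a tool call to move; the robot and the scene stay as the last step left them, time stands still between calls to the robot, and variables do not carry over. Pictures are saved under pics/ and viewed, at most 14 in all, crops included, and the job is handed in when it is done.

Besides the shell and the picture viewer there is one more tool, called after ">>>" as name([rows], argument=value, ...), one row to a line, values as JSON. arm_command: Moves the arm, as the interface text tells. Its arguments: {"type":"object","properties":{"increments":{"type":"array","items":{"type":"object","properties":{"dx":{"type":"number","minimum":-1,"maximum":1},"dy":{"type":"number","minimum":-1,"maximum":1},"dz":{"type":"number","minimum":-1,"maximum":1},"rx":{"type":"number","minimum":-1,"maximum":1},"ry":{"type":"number","minimum":-1,"maximum":1},"rz":{"type":"number","minimum":-1,"maximum":1}}}},"claw":{"type":"number"},"newtons":{"type":"number"}},"required":["increments"]}

```bash
mkdir -p pics; ls; python3 - <<'E'
from rig import env
import cv2,numpy as np
for n in ("scene","side"):
    cv2.imwrite(f"pics/{n}0.png",env.get_image(n))
    print(n,env.camera_params(n))
print(env.camera_params("wrist"))
s=env.get_state();print(s)
E
```

```text
pics
scene {'vertical_fov': 51.84079536347509, 'cx': 323.5502264960524, 'cy': 234.68316885905384, 'distortion': array([0.02759002, 0.        , 0.        , 0.        , 0.        ]), 'origin': array([0.95374533, 0.44102244, 1.07299912]), 'orientation': array([0.11377846, 0.25429344, 0.87402878, 0.39807412])}
side {'vertical_fov': 54.726857716073155, 'cx': 322.1014744754625, 'cy': 236.7866032789972, 'distortion': array([-0.02264771,  0.        ,  0.        ,  0.        ,  0.        ]), 'origin': array([0.19714155, 0.81168738, 0.98025425]), 'orientation': array([-0.0678361 ,  0.35380511,  0.91716194, -0.1703942 ])}
{'vertical_fov': 67.15028467356794, 'cx': 313.87696339794695, 'cy': 244.02467967225562, 'distortion': array([0.01162578, 0.        , 0.        , 0.        , 0.        ]), 'hand_eye': array([[-8.51921654e-04,  9.58426497e-01,  2.85338263e-01,
         8.00235755e-02],
       [ 9.99999621e-01,  8.68335094e-04,  6.89916876e-05,
         5.57776927e-04],
       [-1.81645766e-04,  2.85338213e-01, -9.58426873e-01,
        -2.04624180e-01],
       [ 0.00000000e+00,  0.00000000e+00,  0.00000000e+00,
         1.00000000e+00]])}
{'time': 0.1, 'qpos': array([-1.38327659e+00,  3.79347914e-01,  1.73474039e+00,  1.61250060e-05,
        1.02852352e+00, -3.33294497e-02]), 'qd': array([-0.00019791, -0.0002671 , -0.00086305, -0.00060326,  0.00034903,
       -0.00073448]), 'joint_torque': array([ 1.47846862e-03, -7.65035176e+01, -4.35292947e+01,  6.52874610e-02,
        3.98045266e-02, -1.46088036e-05]), 'tool_pos': array([ 0.15324333, -0.68260335,  0.18025069]), 'tcp_rot': array([ 9.93909727e-01,  1.10196167e-01, -3.23646365e-05, -5.08605974e-04]), 'wrist_force': array([-0.21374674, -0.13128902,  0.18353851]), 'ft_torque': array([0.02581597, 0.03047792, 0.00294392]), 'grip_force': 0.0, 'opening': 0.0913455549044832}
```

View pics/scene0.png

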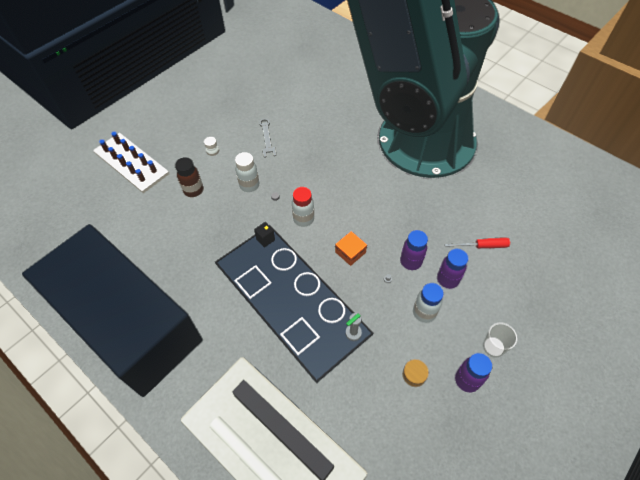

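View pics/side0.png

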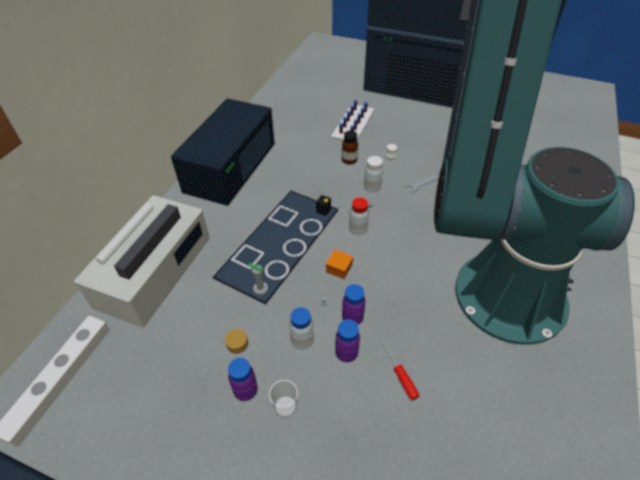

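```bash
cat > h.py <<'E'
import cv2,numpy as np
from scipy.spatial.transform import Rotation as R
from rig import env
def cam(n,st=None):
    p=env.camera_params(n); f=240/np.tan(np.radians(p["vertical_fov"])/2)
    K=np.array([[f,0,p["cx"]],[0,f,p["cy"]],[0,0,1]])
    if n=="wrist":
        T=np.eye(4);T[:3,:3]=R.from_quat(st["tcp_rot"]).as_matrix();T[:3,3]=st["tool_pos"]
        T=T@p["hand_eye"]; Rm,o=T[:3,:3],T[:3,3]
    else: Rm,o=R.from_quat(p["orientation"]).as_matrix(),p["origin"]
    return K,np.array(p["distortion"]),Rm,np.array(o)
def rays(c,uv):
    K,d,Rm,o=c
    q=cv2.undistortPoints(np.array(uv,float).reshape(-1,1,2),K,d).reshape(-1,2)
    v=np.c_[q[:,0],-q[:,1],-np.ones(len(q))]@Rm.T
    return o,v
def onplane(c,uv,z):
    o,v=rays(c,uv); return (o+v*((z-o[2])/v[:,2])[:,None])[:,:2]
def tri(cs,uvs):
    A=np.zeros((3,3));b=np.zeros(3)
    for c,uv in zip(cs,uvs):
        o,v=rays(c,[uv]);v=v[0]/np.linalg.norm(v[0]);P=np.eye(3)-np.outer(v,v);A+=P;b+=P@o
    return np.linalg.solve(A,b)
def blobs(m,amin=40):
    n,l,s,c=cv2.connectedComponentsWithStats(m.astype(np.uint8))
    return [(c[i],s[i],l==i) for i in range(1,n) if s[i][4]>=amin]
def hsv(im): 
    h=cv2.cvtColor(im,cv2.COLOR_BGR2HSV).astype(int); return h[...,0],h[...,1],h[...,2]
E
python3 - <<'E'
from h import *
for n in ("scene","side"):
    im=cv2.imread(f"pics/{n}0.png");H,S,V=hsv(im);c=cam(n)
    for name,m,z in (("red",((H<6)|(H>174))&(S>180)&(V>90),.095),("blue",(H>104)&(H<118)&(S>150)&(V>110),.095),("orange",(H>=7)&(H<14)&(S>180)&(V>120),.03),("brass",(H>=15)&(H<24)&(S>120)&(V>90),.02),("green",(H>50)&(H<80)&(S>120)&(V>100),.1),("white",(S<40)&(V>190),.008)):
        for b in blobs(m,25):
            if 60<b[1][0] and b[1][4]<3000: print(n,name,b[0].round(1),b[1],onplane(c,[b[0]],z).round(3))
E
```

```text
scene red [301.7 194.4] [293 188  18  14 206] [[ 0.436 -0.087]]
scene red [493.4 242.4] [477 238  32   9 247] [[0.248 0.342]]
scene blue [417.4 238.6] [408 230  20  18 262] [[0.354 0.203]]
scene blue [457.5 257.5] [448 249  20  18 281] [[0.336 0.301]]
scene blue [432.3 292.5] [422 283  21  20 318] [[0.446 0.308]]
scene blue [479.8 364.4] [468 354  24  22 409] [[0.516 0.469]]
scene orange [351.  251.8] [336 245  31  14  45] [[0.451 0.087]]
scene brass [600.7 135.5] [591 121  20  26 156] [[-0.317  0.377]]
scene brass [625.1 145.3] [612 127  28  32 200] [[-0.325  0.444]]
scene brass [635.3 158.4] [629 149  11  18 100] [[-0.297  0.485]]
scene brass [350.4 253.1] [346 251  11   6  25] [[0.451 0.085]]
scene brass [415.5 372.1] [404 360  24  26 479] [[0.587 0.377]]
scene green [352.4 319.5] [346 314  14  12  58] [[0.611 0.218]]
scene white [131.3 163.1] [  93  133   75   58 1299] [[ 0.622 -0.568]]
scene white [209.3 140.7] [203 137  13   9  91] [[ 0.422 -0.467]]
scene white [383.4 138.6] [380 136   8   6  30] [[ 0.085 -0.091]]
scene white [212.  150.2] [206 146  12   8  32] [[ 0.441 -0.434]
[... 963 characters left out ...]
side blue [348.  328.8] [338 319  20  20 308] [[0.339 0.296]]
side blue [238.7 368.2] [229 358  22  21 348] [[0.519 0.465]]
side brass [339.5 260.6] [328 251  24  20 303] [[0.44  0.063]]
side brass [236.  340.7] [226 330  21  23 381] [[0.584 0.377]]
side green [254.3 266.4] [249 263  12   7  27] [[0.607 0.217]]
side white [352.9 117.9] [344 106  17  24  65] [[ 0.627 -0.604]]
side white [364.  120.3] [357 109  15  24  98] [[ 0.584 -0.604]]
side white [336.9 133.4] [333 128  10  10  40] [[ 0.649 -0.492]]
side white [391.5 146.6] [388 145   8   5  29] [[ 0.447 -0.486]]
side white [374.4 160.4] [368 157  14   8  87] [[ 0.48  -0.393]]
side white [123.7 230.9] [ 98 203  53  56 319] [[1.061 0.173]]
```

```bash
cat >> h.py <<'E'
PHI=1.432
def pose(st=None):
    st=st or env.get_state(); M=R.from_quat(st["tcp_rot"]).as_matrix()
    return np.array(st["tool_pos"]),np.arctan2(M[1,0],M[0,0]),M
def plan(target,phi,n=None):
    p,a,M=pose(); d=np.array(target)-p; da=(phi-a+np.pi)%(2*np.pi)-np.pi
    n=n or int(np.ceil(max(np.linalg.norm(d)/.045,abs(da)/.14)))
    print("tilt",np.degrees(np.arccos(-M[2,2])).round(2),"n",n,"total mm",(d*1000).round(1),"dphi",round(da,3))
    for k in range(n):
        s=d/n; b=a+da*k/n
        x=np.array([np.cos(b),np.sin(b)]);y=np.array([np.sin(b),-np.cos(b)])
        r=[s[:2]@x/.3,s[:2]@y/.3,-s[2]/.3,-da/n/np.pi]
        print([round(float(v),4) for v in r])
        if abs(da)<.01: break
E
python3 - <<'E'
from h import *
cs=[cam("scene"),cam("side")]
for n,a,b in (("red",(301.7,194.4),(359.5,204.6)),("blue",(432.3,292.5),(300.2,316.2)),("tin",(415.5,372.1),(236,340.7)),("purple",(457.5,257.5),(348,328.8))):
    print(n,tri(cs,(a,b)).round(4))
ims=[cv2.imread(f"pics/{n}0.png") for n in("scene","side")]
# amber cap & box & white cap
for i,(box,wb) in enumerate((((170,150,40,50),(232,148,30,45)),((338,125,24,42),(362,152,26,40)))):
    x,y,w,h=box;H,S,V=hsv(ims[i])
    for nm,m,z in (("dark",(V<75),.06),):
        for bl in blobs(m[y:y+h,x:x+w],20): print(nm,bl[0]+[x,y],bl[1],onplane(cs[i],[bl[0]+[x,y]],z))
    m=(H>=5)&(H<20)&(S>150)&(V>60)
    for bl in blobs(m,300):
        if 320<bl[0][0]<360 and 240<bl[0][1]<280: print("box",bl[0],bl[1])
# tray
P=onplane(cs[0],[(283.7,259),(306.8,283.9),(331.9,310),(252.7,281.7),(299.7,335.7)],.008)
Q=np.array([(-50,-90),(-50,0),(-50,90),(45,-90),(45,90)])/1000
pc,qc=P.mean(0),Q.mean(0);A=(Q-qc).T@(P-pc);th=np.arctan2(A[0,1]-A[1,0],A[0,0]+A[1,1])
Rt=R.from_euler('z',th).as_matrix()[:2,:2]
print("tray",pc-Rt@qc,th,"res",((Q-qc)@Rt.T+pc-P).round(4).tolist())
for i in range(2):
    c=ims[i][(130,100)[i]:(290,290)[i],(150,320)[i]:(390,400)[i]]
    cv2.imwrite(f"pics/c{i}.png",cv2.resize(c,None,fx=3,fy=3))
E
```

```text
red [ 0.4367 -0.0857  0.0955]
blue [0.4483 0.308  0.1   ]
tin [0.5856 0.3762 0.0176]
purple [0.3388 0.3011 0.1007]
dark [186.28923767 171.27802691] [  6   8  23  28 446] [[ 0.56063616 -0.38716423]]
dark [194.25641026 192.48717949] [14 36 19 11 78] [[ 0.59327926 -0.317997  ]]
box [350.43300654 247.52777778] [336 232  31  33 612]
dark [349.98545455 141.07272727] [  4   0  16  28 275] [[ 0.56952909 -0.39706648]]
dark [349.12 161.08] [ 4 34 15  5 50] [[ 0.53825535 -0.2967599 ]]
box [338.81451613 263.23991935] [327 250  26  28 496]
tray [0.62873012 0.04928925] -0.14292632266062136 res [[0.0003, 0.0002], [-0.0003, 0.0], [0.0007, -0.0003], [-0.0001, -0.0003], [-0.0005, 0.0004]]
```

View pics/c0.png

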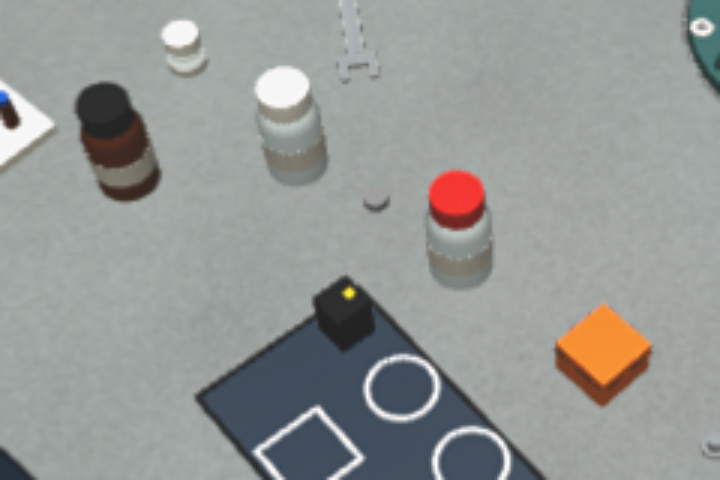

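```bash
sed -i 's/PHI=1.432/PHI=1.428/' h.py; cat >> h.py <<'E'
TO=np.array([.6287,.0493]);TH=-.143
def tray(x,y): return TO+R.from_euler('z',TH).as_matrix()[:2,:2]@[x,y]
E
python3 - <<'E'
from h import *
c=cam("scene")
q=lambda u,v:(u/3-1/3+150,v/3-1/3+130)
print("amber,white,redtop",onplane(c,[q(103.5,103),q(284,87),q(456,193)],.105))
b=onplane(c,[q(603,305),q(651,347),q(603,388),q(555,350)],.04);print(b,b.mean(0),np.linalg.norm(b-np.roll(b,1,0),axis=1),np.arctan2(*(b-np.roll(b,1,0)).T[::-1]))
for n,x,y in(("red",-.05,.09),("amber",-.05,0),("blue",-.05,-.09),("box",.045,-.09)):print(n,tray(x,y))
plan([.535,-.42,.22],PHI)
E
```

```text
amber,white,redtop [[ 0.56595035 -0.37276875]
 [ 0.45301511 -0.27017429]
 [ 0.44011419 -0.08247471]]
[[0.41135628 0.05266351]
 [0.41717488 0.10795598]
 [0.47238974 0.10279681]
 [0.47055819 0.05081865]] [0.44286977 0.07855874] [0.05923065 0.05559778 0.05545537 0.05201042] [ 3.11044051  1.46594918 -0.09316757 -1.60601872]
red [0.59203654 0.14550702]
amber [0.57921035 0.05642566]
blue [ 0.56638417 -0.03265571]
box [ 0.6604145  -0.04619445]
tilt 0.06 n 11 total mm [381.8 262.6  39.7] dphi 1.207
[0.1303, -0.0523, -0.012, -0.0349]
[0.1353, -0.0377, -0.012, -0.0349]
[0.1386, -0.0227, -0.012, -0.0349]
[0.1402, -0.0074, -0.012, -0.0349]
[0.1402, 0.008, -0.012, -0.0349]
[0.1385, 0.0233, -0.012, -0.0349]
[0.1351, 0.0384, -0.012, -0.0349]
[0.1301, 0.0529, -0.012, -0.0349]
[0.1235, 0.0669, -0.012, -0.0349]
[0.1154, 0.08, -0.012, -0.0349]
[0.106, 0.0921, -0.012, -0.0349]
```

>>> arm_command([
  {"dx": 0.13,"dy": -0.052,"dz": -0.012,"rz": -0.035},
  {"dx": 0.135,"dy": -0.038,"dz": -0.012,"rz": -0.035},
  {"dx": 0.139,"dy": -0.023,"dz": -0.012,"rz": -0.035},
  {"dx": 0.14,"dy": -0.007,"dz": -0.012,"rz": -0.035},
  {"dx": 0.14,"dy": 0.008,"dz": -0.012,"rz": -0.035},
], claw=-1, newtons=20)

```text
invalid input at $.increments[0]: expected keys dx, dy, dz, rx, ry, rz
```

>>> arm_command([
  {"dx": 0.139,"dy": 0.023,"dz": -0.012,"rz": -0.035},
  {"dx": 0.135,"dy": 0.038,"dz": -0.012,"rz": -0.035},
  {"dx": 0.13,"dy": 0.053,"dz": -0.012,"rz": -0.035},
  {"dx": 0.124,"dy": 0.067,"dz": -0.012,"rz": -0.035},
  {"dx": 0.115,"dy": 0.08,"dz": -0.012,"rz": -0.035},
])

```text
invalid input at $.increments[0]: expected keys dx, dy, dz, rx, ry, rz
```

>>> arm_command([
  {"dx": 0.106,"dy": 0.092,"dz": -0.012,"rz": -0.035},
  {},
])

```text
invalid input at $.increments[0]: expected keys dx, dy, dz, rx, ry, rz
```

```bash
python3 - <<'E'
from h import *
s=env.get_state();im=env.get_image("wrist");cv2.imwrite("pics/w1.png",im)
print(s["time"],pose(s)[:2],s["qpos"]);np.save("w1.npy",[s],allow_pickle=True)
c=cam("wrist",s);H,S,V=hsv(im)
for b in blobs((V<60),300): print(b[0],b[1],onplane(c,[b[0]],.1))
E
```

```text
0.1 (array([ 0.15324333, -0.68260335,  0.18025069]), np.float64(0.2208408373812949)) [-1.38327659e+00  3.79347914e-01  1.73474039e+00  1.61250060e-05
  1.02852352e+00 -3.33294497e-02]
[544.62325691 192.97335539] [  402     0   238   405 63465] [[ 0.2290293  -0.85168479]]
[205.71006334 317.81351161] [ 178  289   49   48 1421] [[ 0.06235085 -0.60652024]]
[272.07901444 428.61541525] [    0   302   640   178 37664] [[-0.04168438 -0.68529312]]
[430.74919614 380.90675241] [420 369  22  35 311] [[ 0.04357668 -0.81815615]]
[381.04807692 474.68269231] [343 467  73  13 312] [[-0.07332101 -0.80313209]]
```

View pics/w1.png

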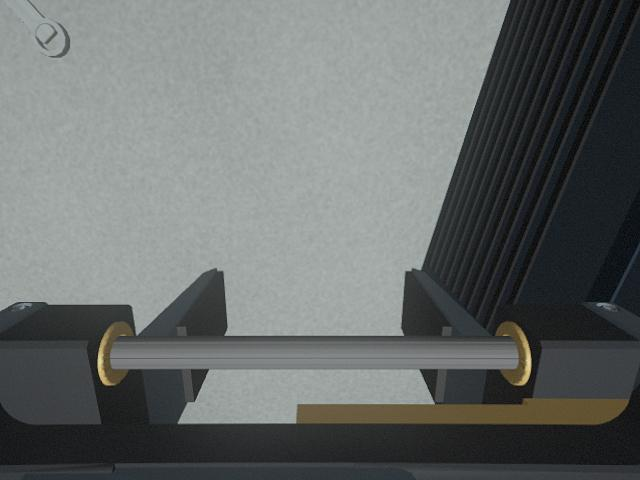

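>>> arm_command([
  {"dx": 0.13,"dy": -0.052,"dz": -0.012,"rx": 0,"ry": 0,"rz": -0.035},
  {"dx": 0.135,"dy": -0.038,"dz": -0.012,"rx": 0,"ry": 0,"rz": -0.035},
  {"dx": 0.139,"dy": -0.023,"dz": -0.012,"rx": 0,"ry": 0,"rz": -0.035},
  {"dx": 0.14,"dy": -0.007,"dz": -0.012,"rx": 0,"ry": 0,"rz": -0.035},
  {"dx": 0.14,"dy": 0.008,"dz": -0.012,"rx": 0,"ry": 0,"rz": -0.035},
], claw=-1, newtons=20)

```text
time: 0.65
tool_pos: [0.3278, -0.5624, 0.1989]
tcp_rot: [0.926, 0.378, -0.0, -0.0]
wrist_force: [0.1, -0.7, 0.7]
opening: 0.0912
grip_force: 0.0
```

>>> arm_command([
  {"dx": 0.139,"dy": 0.023,"dz": -0.012,"rx": 0,"ry": 0,"rz": -0.035},
  {"dx": 0.135,"dy": 0.038,"dz": -0.012,"rx": 0,"ry": 0,"rz": -0.035},
  {"dx": 0.13,"dy": 0.053,"dz": -0.012,"rx": 0,"ry": 0,"rz": -0.035},
  {"dx": 0.124,"dy": 0.067,"dz": -0.012,"rx": 0,"ry": 0,"rz": -0.035},
  {"dx": 0.115,"dy": 0.08,"dz": -0.012,"rx": 0,"ry": 0,"rz": -0.035},
])

```text
time: 1.15
tool_pos: [0.5012, -0.4425, 0.2169]
tcp_rot: [0.788, 0.615, -0.0, -0.0]
wrist_force: [0.3, 0.3, -1.0]
opening: 0.0913
grip_force: 0.0
```

>>> arm_command([
  {"dx": 0.106,"dy": 0.092,"dz": -0.012,"rx": 0,"ry": 0,"rz": -0.035},
  {"dx": 0,"dy": 0,"dz": 0,"rx": 0,"ry": 0,"rz": 0},
])

```text
time: 1.35
tool_pos: [0.538, -0.4173, 0.2208]
tcp_rot: [0.753, 0.658, 0.0, 0.0]
wrist_force: [-0.7, 0.5, -1.1]
opening: 0.0913
grip_force: 0.0
```

```bash
python3 - <<'E'
from h import *
s=env.get_state();im=env.get_image("wrist");cv2.imwrite("pics/w1.png",im)
print(s["time"],pose(s)[:2],s["qpos"])
c=cam("wrist",s);H,S,V=hsv(im)
for b in blobs((V<60),300): print(b[0],b[1],onplane(c,[b[0]],.1))
plan([.566,-.372,.15],PHI)
E
```

```text
1.35 (array([ 0.53798749, -0.41729458,  0.22076623]), np.float64(1.4374436914965045)) [-6.94211700e-01  3.07441794e-01  1.75278156e+00  6.69568293e-04
  1.08061762e+00 -5.61174017e-01]
[608.78053046  68.48426115] [ 576    0   64  130 6862] [[ 0.79269671 -0.31833713]]
[309.60824385 404.34203224] [    0   272   640   208 72078] [[ 0.50640659 -0.61194711]]
[197.2555205  379.83911672] [190 369  19  33 317] [[ 0.39339181 -0.56528737]]
tilt 0.0 n 2 total mm [ 29.8  46.4 -70.3] dphi -0.005
[0.0834, 0.0386, 0.1172, 0.0009]
```

View pics/w1.png

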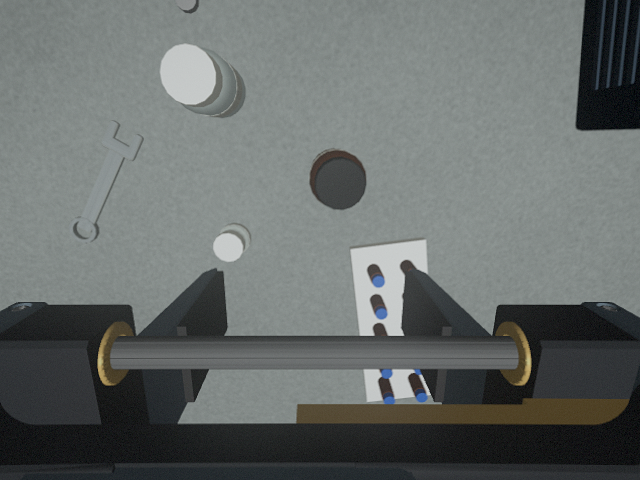

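```bash
python3 - <<'E'
from h import *
s=env.get_state();c=cam("wrist",s)
print(onplane(c,[(339,181),(188,74)],.105),onplane(c,[(427,239),(351,249)],.01),onplane(c,[(407,265)],.035))
E
```

```text
[[ 0.56312196 -0.37922507]
 [ 0.45240037 -0.277506  ]] [[ 0.66364729 -0.47360593]
 [ 0.57271247 -0.47358332]] [[ 0.63246301 -0.49334433]]
```

>>> arm_command([
  {"dx": 0.072,"dy": 0.0325,"dz": 0.04,"rx": 0,"ry": 0,"rz": 0.003},
  {"dx": 0.072,"dy": 0.0325,"dz": 0.04,"rx": 0,"ry": 0,"rz": 0},
  {"dx": 0,"dy": 0,"dz": 0.14,"rx": 0,"ry": 0,"rz": 0},
  {"dx": 0,"dy": 0,"dz": 0.14,"rx": 0,"ry": 0,"rz": 0},
  {"dx": 0,"dy": 0,"dz": 0.14,"rx": 0,"ry": 0,"rz": 0},
])

```text
time: 1.9
tool_pos: [0.5593, -0.3804, 0.069]
tcp_rot: [0.759, 0.652, -0.0, 0.0]
wrist_force: [1.0, -0.3, -0.8]
opening: 0.0913
grip_force: 0.0
```

>>> arm_command([
  {"dx": 0,"dy": 0,"dz": 0.116,"rx": 0,"ry": 0,"rz": 0},
  {"dx": 0,"dy": 0,"dz": 0,"rx": 0,"ry": 0,"rz": 0},
])

```text
time: 2.1
tool_pos: [0.5566, -0.3785, 0.0309]
tcp_rot: [0.759, 0.651, -0.001, -0.004]
wrist_force: [-0.7, 0.8, -1.0]
opening: 0.0912
grip_force: 0.0
```

>>> arm_command([
  {"dx": 0,"dy": 0,"dz": 0,"rx": 0,"ry": 0,"rz": 0},
  {"dx": 0,"dy": 0,"dz": 0,"rx": 0,"ry": 0,"rz": 0},
  {"dx": 0,"dy": 0,"dz": 0,"rx": 0,"ry": 0,"rz": 0},
  {"dx": 0,"dy": 0,"dz": 0,"rx": 0,"ry": 0,"rz": 0},
  {"dx": 0,"dy": 0,"dz": 0,"rx": 0,"ry": 0,"rz": 0},
], claw=1)

```text
time: 2.6
tool_pos: [0.5626, -0.3813, 0.0379]
tcp_rot: [0.758, 0.652, 0.001, 0.003]
wrist_force: [9.8, -1.2, 12.2]
opening: 0.0542
grip_force: 7.7
```

>>> arm_command([
  {"dx": 0,"dy": 0,"dz": 0,"rx": 0,"ry": 0,"rz": 0},
  {"dx": 0,"dy": 0,"dz": 0,"rx": 0,"ry": 0,"rz": 0},
  {"dx": 0,"dy": 0,"dz": 0,"rx": 0,"ry": 0,"rz": 0},
])

```text
time: 2.9
tool_pos: [0.5635, -0.3817, 0.0385]
tcp_rot: [0.758, 0.652, 0.001, 0.004]
wrist_force: [8.4, -0.6, 11.0]
opening: 0.0487
grip_force: 19.4
```

>>> arm_command([
  {"dx": 0,"dy": 0,"dz": -0.06,"rx": 0,"ry": 0,"rz": 0},
  {"dx": 0,"dy": 0,"dz": -0.1,"rx": 0,"ry": 0,"rz": 0},
  {"dx": 0,"dy": 0,"dz": -0.14,"rx": 0,"ry": 0,"rz": 0},
  {"dx": 0,"dy": 0,"dz": -0.14,"rx": 0,"ry": 0,"rz": 0},
  {"dx": 0,"dy": 0,"dz": -0.06,"rx": 0,"ry": 0,"rz": 0},
])

```text
time: 3.4
tool_pos: [0.5613, -0.3807, 0.1904]
tcp_rot: [0.758, 0.652, 0.001, 0.002]
wrist_force: [1.1, -0.8, -2.6]
opening: 0.0455
grip_force: 20.5
```

>>> arm_command([
  {"dx": 0,"dy": 0,"dz": -0.04,"rx": 0,"ry": 0,"rz": 0},
  {"dx": 0,"dy": 0,"dz": 0,"rx": 0,"ry": 0,"rz": 0},
])

```text
time: 3.6
tool_pos: [0.5603, -0.38, 0.1983]
tcp_rot: [0.758, 0.652, 0.0, 0.0]
wrist_force: [-0.2, 0.2, -2.7]
opening: 0.0455
grip_force: 20.5
```

```bash
python3 - <<'E'
from h import *
s=env.get_state();print(s["wrist_force"],s["opening"],pose(s)[:2])
cv2.imwrite("pics/w2.png",env.get_image("wrist"))
plan([*tray(-.05,0),.2],PHI)
E
```

```text
[-0.23393576  0.23702741 -2.72469996] 0.04545666047039193 (array([ 0.56032797, -0.38002667,  0.19826906]), np.float64(1.4209125377032776))
tilt 0.05 n 10 total mm [ 19.5 436.1   3.2] dphi 0.007
[0.1447, -0.0153, -0.0011, -0.0002]
```

View pics/w2.png

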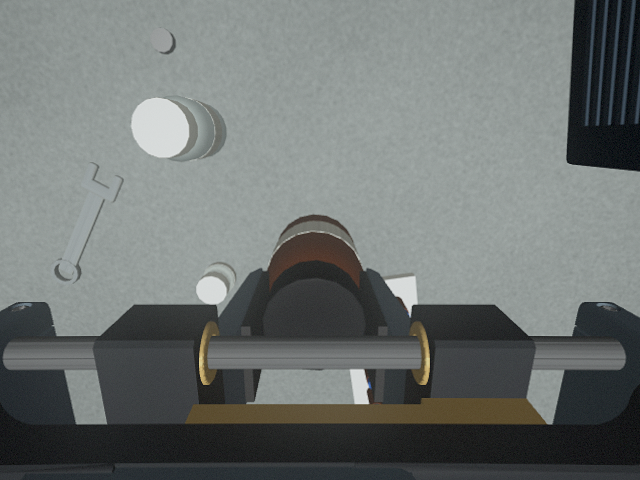

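```bash
python3 - <<'E'
from h import *
o=[]
for n in("scene","side"):
    im=env.get_image(n);c=cam(n);p=pose()[0]
    K,d,Rm,oo=c;v=(p-oo)@Rm;uv=cv2.projectPoints(np.array([[v[0],-v[1],-v[2]]]),np.zeros(3),np.zeros(3),K,d)[0].ravel();print(uv)
    x,y=[int(a) for a in uv];x0=max(0,x-45);y0=max(0,y-60);o.append(cv2.resize(im[y0:y0+100,x0:x0+90],(360,400),interpolation=cv2.INTER_CUBIC))
cv2.imwrite("pics/g1.png",np.hstack(o))
E
```

```text
[175.207074   136.15091876]
[353.05634154 108.55549759]
```

View pics/g1.png

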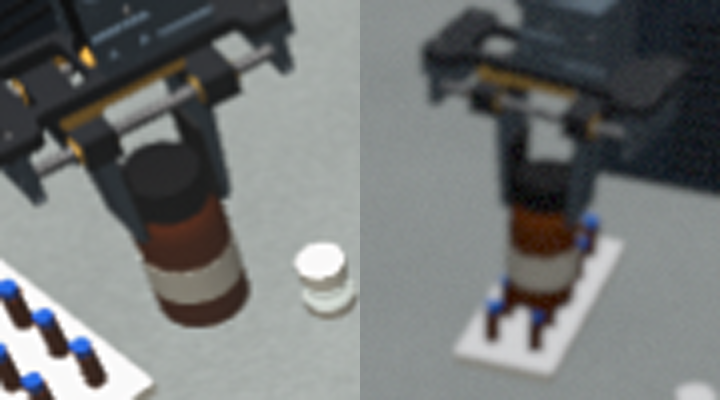

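```bash
python3 - <<'E'
from h import *
p=pose()[0];a=np.linspace(0,2*np.pi,72)
for n,x0,y0,ox in(("scene",130,76,0),("side",308,48,360)):
    K,d,Rm,o=cam(n)
    for h,r in((.05,.028),(.06,.028),(.07,.028),(.0,.023),(-.04,.023),(-.05,.023),(-.07,.023)):
        P=np.c_[p[0]+r*np.cos(a),p[1]+r*np.sin(a),np.full(72,p[2]-h)];v=(P-o)@Rm
        q=cv2.projectPoints(np.c_[v[:,0],-v[:,1],-v[:,2]],np.zeros(3),np.zeros(3),K,d)[0][:,0]
        q=(q-[x0,y0])*4+[ox,0];print(n,h,q.mean(0).round(),q.min(0).round(),q.max(0).round())
E
```

```text
scene 0.05 [202. 298.] [156. 264.] [248. 332.]
scene 0.06 [206. 309.] [161. 275.] [251. 343.]
scene 0.07 [209. 320.] [165. 286.] [255. 353.]
scene 0.0 [181. 241.] [142. 213.] [220. 270.]
scene -0.04 [163. 193.] [123. 164.] [203. 222.]
scene -0.05 [158. 180.] [118. 152.] [199. 209.]
scene -0.07 [149. 155.] [108. 126.] [190. 184.]
side 0.05 [537. 298.] [502. 278.] [573. 319.]
side 0.06 [536. 309.] [501. 289.] [572. 330.]
side 0.07 [536. 320.] [501. 299.] [572. 340.]
side 0.0 [540. 242.] [510. 226.] [570. 259.]
side -0.04 [542. 196.] [512. 179.] [573. 212.]
side -0.05 [543. 184.] [512. 167.] [574. 200.]
side -0.07 [544. 159.] [513. 143.] [576. 176.]
```

>>> arm_command([
  {"dx": 0.06,"dy": -0.007,"dz": 0,"rx": 0,"ry": 0,"rz": 0},
  {"dx": 0.12,"dy": -0.013,"dz": 0,"rx": 0,"ry": 0,"rz": 0},
  {"dx": 0.15,"dy": -0.016,"dz": 0,"rx": 0,"ry": 0,"rz": 0},
  {"dx": 0.15,"dy": -0.016,"dz": 0,"rx": 0,"ry": 0,"rz": 0},
  {"dx": 0.15,"dy": -0.016,"dz": 0,"rx": 0,"ry": 0,"rz": 0},
])

```text
time: 4.25
tool_pos: [0.5672, -0.1875, 0.1963]
tcp_rot: [0.758, 0.652, -0.0, -0.001]
wrist_force: [0.7, 0.6, -2.9]
opening: 0.0455
grip_force: 20.4
```

>>> arm_command([
  {"dx": 0.15,"dy": -0.016,"dz": 0,"rx": 0,"ry": 0,"rz": 0},
  {"dx": 0.15,"dy": -0.016,"dz": 0,"rx": 0,"ry": 0,"rz": 0},
  {"dx": 0.15,"dy": -0.016,"dz": 0,"rx": 0,"ry": 0,"rz": 0},
  {"dx": 0.15,"dy": -0.016,"dz": 0,"rx": 0,"ry": 0,"rz": 0},
  {"dx": 0.12,"dy": -0.013,"dz": 0,"rx": 0,"ry": 0,"rz": 0},
])

```text
time: 4.75
tool_pos: [0.5764, 0.0299, 0.1965]
tcp_rot: [0.758, 0.652, -0.001, -0.001]
wrist_force: [0.8, 0.1, -2.8]
opening: 0.0455
grip_force: 20.4
```

>>> arm_command([
  {"dx": 0.06,"dy": -0.007,"dz": 0,"rx": 0,"ry": 0,"rz": 0},
  {"dx": 0.04,"dy": 0,"dz": 0,"rx": 0,"ry": 0,"rz": 0},
  {"dx": 0,"dy": 0,"dz": 0,"rx": 0,"ry": 0,"rz": 0},
  {"dx": 0,"dy": 0,"dz": 0,"rx": 0,"ry": 0,"rz": 0},
])

```text
time: 5.15
tool_pos: [0.5798, 0.0567, 0.1971]
tcp_rot: [0.758, 0.652, -0.0, -0.0]
wrist_force: [0.1, 0.1, -2.6]
opening: 0.0457
grip_force: 20.3
```

```bash
python3 - <<'E'
from h import *
print(pose()[:2]);plan([*tray(-.05,0),.065],PHI,4)
s=env.get_state();im=env.get_image("wrist");cv2.imwrite("pics/w3.png",im)
c=cam("wrist",s);H,S,V=hsv(im)
for b in blobs((S<40)&(V>170),60): print(b[0].round(1),b[1],onplane(c,[b[0]],.008).round(4))
E
```

```text
(array([0.57977727, 0.05666897, 0.19713736]), np.float64(1.4210276588796333))
tilt 0.05 n 4 total mm [  -0.6   -0.2 -132.1] dphi 0.007
[-0.0003, -0.0004, 0.1101, -0.0006]
[634.3  86.9] [ 625    0   15  136 1123] [[0.913  0.1336]]
[312.   11.3] [297   6  31  10 211] [[0.6061 0.2483]]
[202.6  27.7] [188  21  30  15 159] [[0.5001 0.2504]]
[252.5  34.3] [241  29  23  12  95] [[0.5464 0.2378]]
[170.2  41.7] [162  31  17  21 139] [[0.4662 0.2434]]
[313.9  36.4] [300  32  29  12 253] [[0.6047 0.2272]]
[230.2  39.4] [223  35  16  11  80] [[0.5241 0.2367]]
[313.8  55.8] [296  38  37  32 526] [[0.6021 0.2105]]
[146.1  48.7] [142  40  11  20  83] [[0.4414 0.2409]]
[186.2  49.1] [179  41  16  19 140] [[0.4799 0.2349]]
[176.4 204.2] [    3    45   280   275 28015] [[0.4308 0.0878]]
[112.8  71.5] [107  59  16  27  92] [[0.4031 0.2261]]
[187.   65.7] [178  60  15  14  73] [[0.4769 0.2204]]
[203.2  67.7] [199  62   9  12  63] [[0.4923 0.2164]]
[516.2  92.5] [508  83  18  18 135] [[0.798  0.1466]]
[156.8  89.6] [148  85  16  10  74] [[0.4414 0.2037]]
[156.1 105.3] [144  92  25  24 278] [[0.4367 0.1896]]
[532.2 101.3] [527  95   9  14  66] [[0.8139 0.1358]]
[406.  130.1] [ 374   98   67   66 1148] [[0.6861 0.1276]]
[314.4 130.8] [285 100  60  63 864] [[0.5921 0.1412]]
[452.5 108.3] [448 101  13  16  92] [[0.7345 0.1415]]
[511.4 221.7] [  431   103   209   228 19110] [[0.7941 0.0128]]
[456.5 123.8] [447 112  21  23 188] [[0.738  0.1258]]
[ 96.5 151.8] [ 92 137  13  31 137] [[0.3623 0.1544]]
[103.7 174.4] [ 83 146  36  53 391] [[0.3623 0.1306]]
[124.6 157.2] [117 148  15  20 136] [[0.3897 0.1447]]
[598.8 165.3] [593 160  11  15  69] [[0.8843 0.0609]]
[314.7 202.4] [287 189  57  35 428] [[0.5813 0.0671]]
[ 40.4 209. ] [ 36 203  11  13  64] [[0.2822 0.1047]]
[407.2 275. ] [370 266  56  39 367] [[ 0.675  -0.0334]]
```

View pics/w3.png

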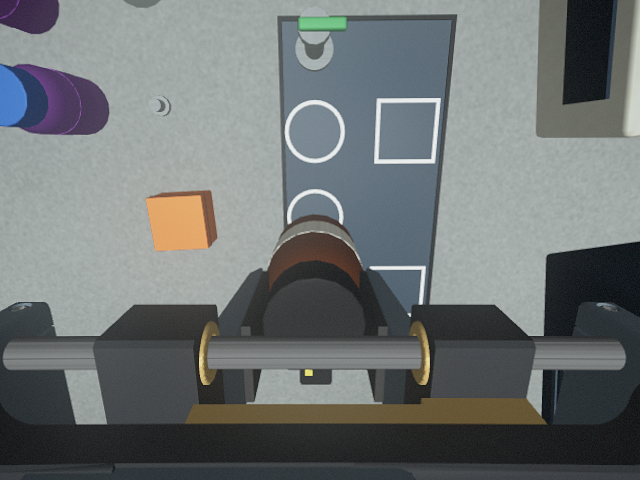

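```bash
python3 - <<'E'
from h import *
im=cv2.imread("pics/side0.png");H,S,V=hsv(im);c=cam("side")
m=np.zeros(V.shape,bool);m[190:300,210:340]=True
for b in blobs(m&(S<60)&(V>135),20):
    print(b[0].round(1),b[1],onplane(c,[b[0]],.008).round(4))
for n,x,y in(("r",-.05,.09),("a",-.05,0),("b",-.05,-.09),("bx",.045,-.09),("sq",.045,.09)):print(n,tray(x,y).round(4))
E
```

```text
[235.8 230.5] [ 210  190   79  110 3469] [[0.7591 0.0557]]
[326.5 195.1] [302 190  38  17 225] [[ 0.5689 -0.177 ]]
[283.  215.8] [269 206  29  20 137] [[ 0.6568 -0.0469]]
[314.8 270.4] [ 272  212   68   88 2630] [[0.4935 0.1094]]
[310.3 226.4] [300 219  22  16 115] [[ 0.5652 -0.0357]]
[294.  246.9] [283 239  23  17 122] [[0.5781 0.0532]]
[247.5 255.9] [231 245  33  24 162] [[0.6839 0.1286]]
[276.2 269.7] [265 260  24  20 144] [[0.5903 0.1438]]
[260.4 288.7] [254 284  13   9  47] [[0.6021 0.2151]]
r [0.592  0.1455]
a [0.5792 0.0564]
b [ 0.5664 -0.0327]
bx [ 0.6604 -0.0462]
sq [0.6861 0.132 ]
```

>>> arm_command([
  {"dx": -0.019,"dy": -0.003,"dz": 0.1,"rx": 0,"ry": 0,"rz": -0.002},
  {"dx": 0,"dy": 0,"dz": 0.14,"rx": 0,"ry": 0,"rz": 0},
  {"dx": 0,"dy": 0,"dz": 0.12,"rx": 0,"ry": 0,"rz": 0},
  {"dx": 0,"dy": 0,"dz": 0.08,"rx": 0,"ry": 0,"rz": 0},
  {"dx": 0,"dy": 0,"dz": 0.02,"rx": 0,"ry": 0,"rz": 0},
])

```text
time: 5.7
tool_pos: [0.5764, 0.0504, 0.0569]
tcp_rot: [0.756, 0.654, -0.002, -0.001]
wrist_force: [0.3, -0.2, -1.6]
opening: 0.0455
grip_force: 20.3
```

>>> arm_command([
  {"dx": 0,"dy": 0,"dz": 0,"rx": 0,"ry": 0,"rz": 0},
  {"dx": 0,"dy": 0,"dz": 0.005,"rx": 0,"ry": 0,"rz": 0},
  {"dx": 0,"dy": 0,"dz": 0.005,"rx": 0,"ry": 0,"rz": 0},
])

```text
time: 6.0
tool_pos: [0.5794, 0.0514, 0.0581]
tcp_rot: [0.756, 0.654, 0.001, 0.001]
wrist_force: [0.5, -0.2, -2.8]
opening: 0.0456
grip_force: 20.3
```

>>> arm_command([
  {"dx": 0,"dy": 0,"dz": 0.005,"rx": 0,"ry": 0,"rz": 0},
  {"dx": 0,"dy": 0,"dz": 0.005,"rx": 0,"ry": 0,"rz": 0},
])

```text
time: 6.2
tool_pos: [0.5787, 0.0515, 0.0542]
tcp_rot: [0.756, 0.655, 0.0, 0.0]
wrist_force: [-0.1, -0.3, -3.0]
opening: 0.0455
grip_force: 20.3
```

>>> arm_command([
  {"dx": 0,"dy": 0,"dz": 0.005,"rx": 0,"ry": 0,"rz": 0},
  {"dx": 0,"dy": 0,"dz": 0.005,"rx": 0,"ry": 0,"rz": 0},
])

```text
time: 6.4
tool_pos: [0.5784, 0.0516, 0.0506]
tcp_rot: [0.756, 0.655, 0.0, 0.0]
wrist_force: [0.5, -0.1, -3.3]
opening: 0.0456
grip_force: 20.3
```

>>> arm_command([
  {"dx": 0,"dy": 0,"dz": 0.005,"rx": 0,"ry": 0,"rz": 0},
  {"dx": 0,"dy": 0,"dz": 0.005,"rx": 0,"ry": 0,"rz": 0},
])

```text
time: 6.6
tool_pos: [0.5795, 0.0515, 0.049]
tcp_rot: [0.756, 0.655, 0.001, 0.001]
wrist_force: [-10.1, -1.8, 35.6]
opening: 0.0454
grip_force: 21.7
```

>>> arm_command([
  {"dx": 0,"dy": 0,"dz": 0.003,"rx": 0,"ry": 0,"rz": 0},
  {"dx": 0,"dy": 0,"dz": 0,"rx": 0,"ry": 0,"rz": 0},
])

```text
time: 6.8
tool_pos: [0.5795, 0.0515, 0.0488]
tcp_rot: [0.756, 0.655, 0.001, 0.0]
wrist_force: [-9.4, -1.8, 30.9]
opening: 0.0453
grip_force: 22.5
```

>>> arm_command([
  {"dx": 0,"dy": 0,"dz": -0.004,"rx": 0,"ry": 0,"rz": 0},
  {"dx": 0,"dy": 0,"dz": 0,"rx": 0,"ry": 0,"rz": 0},
])

```text
time: 7.0
tool_pos: [0.5791, 0.0516, 0.0489]
tcp_rot: [0.756, 0.655, 0.001, 0.0]
wrist_force: [-3.5, -0.3, 12.6]
opening: 0.0455
grip_force: 21.9
```

>>> arm_command([
  {"dx": 0,"dy": 0,"dz": 0,"rx": 0,"ry": 0,"rz": 0},
  {"dx": 0,"dy": 0,"dz": 0,"rx": 0,"ry": 0,"rz": 0},
  {"dx": 0,"dy": 0,"dz": 0,"rx": 0,"ry": 0,"rz": 0},
  {"dx": 0,"dy": 0,"dz": 0,"rx": 0,"ry": 0,"rz": 0},
  {"dx": 0,"dy": 0,"dz": 0,"rx": 0,"ry": 0,"rz": 0},
], claw=-1)

```text
time: 7.5
tool_pos: [0.5783, 0.0515, 0.0479]
tcp_rot: [0.756, 0.655, -0.0, -0.0]
wrist_force: [-0.3, 0.3, -1.0]
opening: 0.0829
grip_force: 0.0
```

>>> arm_command([
  {"dx": 0,"dy": 0,"dz": -0.06,"rx": 0,"ry": 0,"rz": 0},
  {"dx": 0,"dy": 0,"dz": -0.14,"rx": 0,"ry": 0,"rz": 0},
  {"dx": 0,"dy": 0,"dz": -0.14,"rx": 0,"ry": 0,"rz": 0},
  {"dx": 0,"dy": 0,"dz": -0.14,"rx": 0,"ry": 0,"rz": 0},
  {"dx": 0,"dy": 0,"dz": -0.06,"rx": 0,"ry": 0,"rz": 0},
])

```text
time: 8.0
tool_pos: [0.5798, 0.0516, 0.214]
tcp_rot: [0.756, 0.655, 0.002, 0.001]
wrist_force: [-0.3, -0.0, -0.7]
opening: 0.0911
grip_force: 0.0
```

>>> arm_command([
  {"dx": -0.07,"dy": -0.055,"dz": 0.015,"rx": 0,"ry": 0,"rz": 0},
  {"dx": -0.12,"dy": -0.093,"dz": 0.015,"rx": 0,"ry": 0,"rz": 0},
  {"dx": -0.12,"dy": -0.093,"dz": 0.02,"rx": 0,"ry": 0,"rz": 0},
  {"dx": -0.12,"dy": -0.093,"dz": 0.02,"rx": 0,"ry": 0,"rz": 0},
  {"dx": -0.093,"dy": -0.073,"dz": 0.01,"rx": 0,"ry": 0,"rz": 0},
])

```text
time: 8.5
tool_pos: [0.4329, -0.0872, 0.1854]
tcp_rot: [0.756, 0.655, -0.0, -0.0]
wrist_force: [0.9, -1.4, 0.7]
opening: 0.0914
grip_force: 0.0
```

>>> arm_command([
  {"dx": 0,"dy": 0,"dz": 0,"rx": 0,"ry": 0,"rz": 0},
  {"dx": 0,"dy": 0,"dz": 0,"rx": 0,"ry": 0,"rz": 0},
  {"dx": 0,"dy": 0,"dz": 0,"rx": 0,"ry": 0,"rz": 0},
])

```text
time: 8.8
tool_pos: [0.4358, -0.086, 0.1862]
tcp_rot: [0.756, 0.655, 0.0, 0.0]
wrist_force: [0.9, -0.1, -0.2]
opening: 0.0911
grip_force: 0.0
```

```bash
sed -i 's/TO=.*;TH/TO=np.array([.6277,.047]);TH/' h.py; python3 - <<'E'
from h import *
print(pose()[:2])
plan([.4365,-.086,.032],PHI,4)
im=env.get_image("wrist");cv2.imwrite("pics/w4.png",im);s=env.get_state()
c=cam("wrist",s);H,S,V=hsv(im)
for b in blobs(((H<6)|(H>174))&(S>150)&(V>90),100): print(b[0].round(1),b[1],onplane(c,[b[0]],.105).round(4))
im=env.get_image("scene");cv2.imwrite("pics/s1.png",im);im=env.get_image("side");cv2.imwrite("pics/d1.png",im)
E
```

```text
(array([ 0.43580292, -0.08604872,  0.18623759]), np.float64(1.4273856317926972))
tilt 0.04 n 4 total mm [   0.7    0.  -154.2] dphi 0.001
[0.0001, 0.0006, 0.1285, -0.0]
[326.3 251.4] [293 220  53  45 166] [[ 0.4437 -0.0985]]
```

```bash
python3 - <<'E'
import cv2,numpy as np
a=cv2.imread("pics/w4.png")[150:450,160:480];b=cv2.imread("pics/s1.png")[200:350,220:400];d=cv2.imread("pics/d1.png")[180:300,240:340]
b=cv2.resize(b,(360,300));d=cv2.resize(d,(360,300),interpolation=3)[:, :360]
cv2.imwrite("pics/v4.png",np.vstack([np.hstack([a,b]),np.hstack([d,np.zeros((300,320,3),np.uint8)])]))
E
```

```text
(no output)
```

View pics/v4.png

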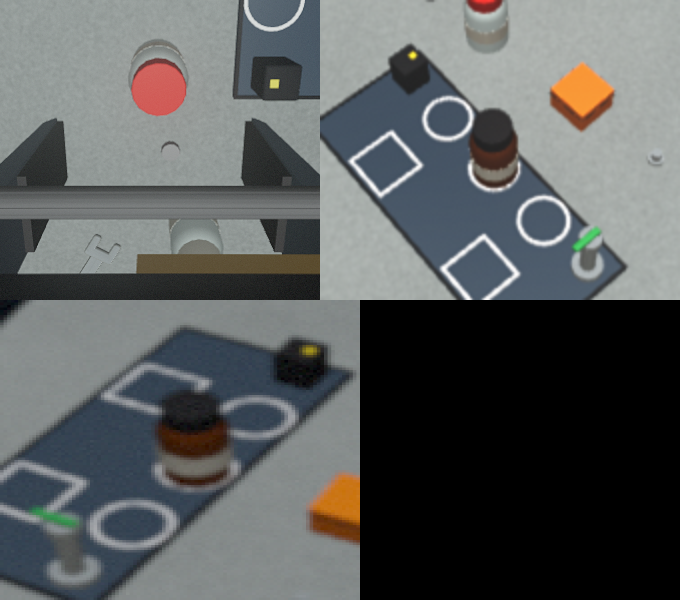

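```bash
python3 - <<'E'
from h import *
s=env.get_state();c=cam("wrist",s);im=cv2.imread("pics/w4.png");H,S,V=hsv(im)
for b in blobs(((H<8)|(H>172))&(S>100)&(V>120),100): print(b[0].round(1),b[1],onplane(c,[b[0]],.105).round(4))
# sensor tray point: circle blue
m=(S<40)&(V>170)
for n in ("s1","d1"):
    im=cv2.imread(f"pics/{n}.png");H,S,V=hsv(im);cc=cam("scene" if n=="s1" else "side")
    for b in blobs((V<45),60):
        if 200<b[0][0]<400 and 200<b[0][1]<300: print(n,b[0],b[1],onplane(cc,[b[0]],.1))
E
```

```text
[318.5 238.6] [ 291  213   55   53 2274] [[ 0.4386 -0.0865]]
s1 [265.40490798 238.33128834] [255 231  20  16 163] [[ 0.58753268 -0.06199987]]
s1 [306.15   271.6125] [296 265  20  11  80] [[0.59025308 0.06807855]]
d1 [322.70491803 206.6010929 ] [316 197  15  19 183] [[ 0.52692754 -0.03656774]]
d1 [292.49302326 225.00930233] [284 217  18  17 215] [[0.57606774 0.05645557]]
```

>>> arm_command([
  {"dx": 0,"dy": 0.005,"dz": 0.1,"rx": 0,"ry": 0,"rz": 0},
  {"dx": 0,"dy": 0,"dz": 0.14,"rx": 0,"ry": 0,"rz": 0},
  {"dx": 0,"dy": 0,"dz": 0.14,"rx": 0,"ry": 0,"rz": 0},
  {"dx": 0,"dy": 0,"dz": 0.1,"rx": 0,"ry": 0,"rz": 0},
  {"dx": 0,"dy": 0,"dz": 0.027,"rx": 0,"ry": 0,"rz": 0},
])

```text
time: 9.45
tool_pos: [0.4349, -0.0856, 0.0311]
tcp_rot: [0.756, 0.655, -0.001, -0.002]
wrist_force: [0.2, 0.1, 1.0]
opening: 0.0912
grip_force: 0.0
```

>>> arm_command([
  {"dx": 0,"dy": 0,"dz": 0,"rx": 0,"ry": 0,"rz": 0},
  {"dx": 0,"dy": 0,"dz": 0,"rx": 0,"ry": 0,"rz": 0},
  {"dx": 0,"dy": 0,"dz": 0,"rx": 0,"ry": 0,"rz": 0},
])

```text
time: 9.75
tool_pos: [0.4377, -0.0867, 0.0353]
tcp_rot: [0.756, 0.655, 0.001, 0.001]
wrist_force: [0.8, -0.2, 0.4]
opening: 0.0911
grip_force: 0.0
```

>>> arm_command([
  {"dx": 0,"dy": 0,"dz": 0,"rx": 0,"ry": 0,"rz": 0},
  {"dx": 0,"dy": 0,"dz": 0,"rx": 0,"ry": 0,"rz": 0},
  {"dx": 0,"dy": 0,"dz": 0,"rx": 0,"ry": 0,"rz": 0},
  {"dx": 0,"dy": 0,"dz": 0,"rx": 0,"ry": 0,"rz": 0},
], claw=1)

```text
time: 10.15
tool_pos: [0.4366, -0.0865, 0.034]
tcp_rot: [0.756, 0.655, 0.0, 0.0]
wrist_force: [-0.4, 0.2, 0.2]
opening: 0.0623
grip_force: 0.0
```

>>> arm_command([
  {"dx": 0,"dy": 0,"dz": 0,"rx": 0,"ry": 0,"rz": 0},
  {"dx": 0,"dy": 0,"dz": 0,"rx": 0,"ry": 0,"rz": 0},
])

```text
time: 10.35
tool_pos: [0.437, -0.0867, 0.034]
tcp_rot: [0.756, 0.655, 0.0, 0.0]
wrist_force: [1.8, -0.1, 1.3]
opening: 0.0538
grip_force: 20.0
```

>>> arm_command([
  {"dx": 0,"dy": 0,"dz": 0,"rx": 0,"ry": 0,"rz": 0},
  {"dx": 0,"dy": 0,"dz": 0,"rx": 0,"ry": 0,"rz": 0},
])

```text
time: 10.55
tool_pos: [0.437, -0.0866, 0.034]
tcp_rot: [0.756, 0.655, 0.0, 0.0]
wrist_force: [3.6, -0.3, 1.7]
opening: 0.0543
grip_force: 20.0
```

>>> arm_command([
  {"dx": 0,"dy": 0,"dz": -0.05,"rx": 0,"ry": 0,"rz": 0},
  {"dx": 0,"dy": 0,"dz": -0.1,"rx": 0,"ry": 0,"rz": 0},
  {"dx": 0,"dy": 0,"dz": -0.14,"rx": 0,"ry": 0,"rz": 0},
  {"dx": 0,"dy": 0,"dz": -0.14,"rx": 0,"ry": 0,"rz": 0},
  {"dx": 0,"dy": 0,"dz": -0.1,"rx": 0,"ry": 0,"rz": 0},
])

```text
time: 11.05
tool_pos: [0.4363, -0.0864, 0.1949]
tcp_rot: [0.756, 0.655, 0.0, 0.0]
wrist_force: [-0.2, 0.0, -2.9]
opening: 0.0541
grip_force: 20.0
```

```bash
python3 - <<'E'
from h import *
print(pose()[:2],tray(-.05,.09));plan([*tray(-.05,.09),.2],PHI)
E
```

```text
(array([ 0.43625875, -0.08643676,  0.19494044]), np.float64(1.4272413007566467)) [0.59103654 0.14320702]
tilt 0.03 n 7 total mm [154.8 229.6   5.1] dphi 0.001
[0.1188, 0.0573, -0.0024, -0.0]
```

>>> arm_command([
  {"dx": 0.06,"dy": 0.029,"dz": 0,"rx": 0,"ry": 0,"rz": 0},
  {"dx": 0.11,"dy": 0.053,"dz": 0,"rx": 0,"ry": 0,"rz": 0},
  {"dx": 0.13,"dy": 0.063,"dz": 0,"rx": 0,"ry": 0,"rz": 0},
  {"dx": 0.13,"dy": 0.063,"dz": 0,"rx": 0,"ry": 0,"rz": 0},
  {"dx": 0.13,"dy": 0.063,"dz": 0,"rx": 0,"ry": 0,"rz": 0},
])

```text
time: 11.55
tool_pos: [0.5409, 0.0697, 0.1922]
tcp_rot: [0.756, 0.655, -0.001, -0.0]
wrist_force: [0.3, -0.8, -1.8]
opening: 0.0542
grip_force: 20.0
```

>>> arm_command([
  {"dx": 0.13,"dy": 0.063,"dz": 0,"rx": 0,"ry": 0,"rz": 0},
  {"dx": 0.1,"dy": 0.048,"dz": 0,"rx": 0,"ry": 0,"rz": 0},
  {"dx": 0.041,"dy": 0.02,"dz": 0,"rx": 0,"ry": 0,"rz": 0},
  {"dx": 0,"dy": 0,"dz": 0,"rx": 0,"ry": 0,"rz": 0},
  {"dx": 0,"dy": 0,"dz": 0,"rx": 0,"ry": 0,"rz": 0},
])

```text
time: 12.05
tool_pos: [0.5905, 0.1422, 0.1922]
tcp_rot: [0.756, 0.655, -0.001, -0.0]
wrist_force: [-0.2, -0.1, -1.4]
opening: 0.0541
grip_force: 20.0
```

```bash
python3 - <<'E'
from h import *
s=env.get_state();print(pose()[:2],s["wrist_force"],s["opening"]);plan([*tray(-.05,.09),.05],PHI,4)
E
```

```text
(array([0.59052982, 0.14222348, 0.19219756]), np.float64(1.4272758303615976)) [-0.20534256 -0.08334291 -1.35744969] 0.05408957916318592
tilt 0.1 n 4 total mm [   0.5    1.  -142.2] dphi 0.001
[0.0009, 0.0003, 0.1185, -0.0001]
```

>>> arm_command([
  {"dx": 0.003,"dy": 0,"dz": 0.1,"rx": 0,"ry": 0,"rz": 0},
  {"dx": 0,"dy": 0,"dz": 0.14,"rx": 0,"ry": 0,"rz": 0},
  {"dx": 0,"dy": 0,"dz": 0.13,"rx": 0,"ry": 0,"rz": 0},
  {"dx": 0,"dy": 0,"dz": 0.08,"rx": 0,"ry": 0,"rz": 0},
  {"dx": 0,"dy": 0,"dz": 0.03,"rx": 0,"ry": 0,"rz": 0},
])

```text
time: 12.55
tool_pos: [0.5893, 0.1422, 0.0465]
tcp_rot: [0.756, 0.654, -0.002, -0.001]
wrist_force: [0.0, -0.9, -1.0]
opening: 0.0542
grip_force: 20.0
```

>>> arm_command([
  {"dx": 0,"dy": 0,"dz": 0,"rx": 0,"ry": 0,"rz": 0},
  {"dx": 0,"dy": 0,"dz": 0,"rx": 0,"ry": 0,"rz": 0},
  {"dx": 0,"dy": 0,"dz": 0,"rx": 0,"ry": 0,"rz": 0},
])

```text
time: 12.85
tool_pos: [0.5927, 0.1438, 0.0505]
tcp_rot: [0.756, 0.654, 0.001, 0.001]
wrist_force: [0.2, 0.4, -2.2]
opening: 0.054
grip_force: 20.0
```

>>> arm_command([
  {"dx": 0,"dy": 0,"dz": 0.004,"rx": 0,"ry": 0,"rz": 0},
  {"dx": 0,"dy": 0,"dz": 0.004,"rx": 0,"ry": 0,"rz": 0},
])

```text
time: 13.05
tool_pos: [0.5921, 0.144, 0.0472]
tcp_rot: [0.756, 0.655, 0.001, 0.0]
wrist_force: [0.5, 0.8, -3.0]
opening: 0.0538
grip_force: 20.0
```

Command is ~0.0466; lower to about 0.042.

>>> arm_command([
  {"dx": 0,"dy": 0,"dz": 0.004,"rx": 0,"ry": 0,"rz": 0},
  {"dx": 0,"dy": 0,"dz": 0.004,"rx": 0,"ry": 0,"rz": 0},
  {"dx": 0,"dy": 0,"dz": 0.004,"rx": 0,"ry": 0,"rz": 0},
])

```text
time: 13.35
tool_pos: [0.5917, 0.1439, 0.0427]
tcp_rot: [0.756, 0.655, -0.0, -0.0]
wrist_force: [0.1, 0.3, -2.0]
opening: 0.0536
grip_force: 20.0
```

>>> arm_command([
  {"dx": 0,"dy": 0,"dz": 0.003,"rx": 0,"ry": 0,"rz": 0},
  {"dx": 0,"dy": 0,"dz": 0,"rx": 0,"ry": 0,"rz": 0},
])

```text
time: 13.55
tool_pos: [0.5917, 0.1439, 0.042]
tcp_rot: [0.756, 0.655, -0.0, -0.0]
wrist_force: [-0.5, -0.2, 0.4]
opening: 0.054
grip_force: 20.0
```

Contact. Release, lift, and head for blue.

>>> arm_command([
  {"dx": 0,"dy": 0,"dz": 0,"rx": 0,"ry": 0,"rz": 0},
  {"dx": 0,"dy": 0,"dz": 0,"rx": 0,"ry": 0,"rz": 0},
  {"dx": 0,"dy": 0,"dz": 0,"rx": 0,"ry": 0,"rz": 0},
  {"dx": 0,"dy": 0,"dz": 0,"rx": 0,"ry": 0,"rz": 0},
  {"dx": 0,"dy": 0,"dz": 0,"rx": 0,"ry": 0,"rz": 0},
], claw=-1)

```text
time: 14.05
tool_pos: [0.5917, 0.1438, 0.0419]
tcp_rot: [0.756, 0.655, -0.0, -0.0]
wrist_force: [-0.9, -0.3, 0.4]
opening: 0.0903
grip_force: 0.0
```

>>> arm_command([
  {"dx": 0,"dy": 0,"dz": -0.06,"rx": 0,"ry": 0,"rz": 0},
  {"dx": 0,"dy": 0,"dz": -0.14,"rx": 0,"ry": 0,"rz": 0},
  {"dx": 0,"dy": 0,"dz": -0.14,"rx": 0,"ry": 0,"rz": 0},
  {"dx": 0,"dy": 0,"dz": -0.14,"rx": 0,"ry": 0,"rz": 0},
  {"dx": 0,"dy": 0,"dz": -0.06,"rx": 0,"ry": 0,"rz": 0},
])

```text
time: 14.55
tool_pos: [0.5932, 0.1442, 0.2082]
tcp_rot: [0.756, 0.655, 0.002, 0.001]
wrist_force: [0.4, 0.5, -0.4]
opening: 0.091
grip_force: 0.0
```

```bash
python3 - <<'E'
from h import *
print(pose()[:2]);plan([.448,.24,.22],PHI)
E
```

```text
(array([0.59321822, 0.14418171, 0.20816531]), np.float64(1.4271987092351752))
tilt 0.27 n 4 total mm [-145.2   95.8   11.8] dphi 0.001
[0.0617, -0.1312, -0.0099, -0.0001]
```

>>> arm_command([
  {"dx": 0.06,"dy": -0.072,"dz": 0,"rx": 0,"ry": 0,"rz": 0},
  {"dx": 0.1,"dy": -0.118,"dz": 0,"rx": 0,"ry": 0,"rz": 0},
  {"dx": 0.1,"dy": -0.118,"dz": 0,"rx": 0,"ry": 0,"rz": 0},
  {"dx": 0.1,"dy": -0.118,"dz": 0,"rx": 0,"ry": 0,"rz": 0},
  {"dx": 0.07,"dy": -0.083,"dz": 0,"rx": 0,"ry": 0,"rz": 0},
])

```text
time: 15.05
tool_pos: [0.4571, 0.2948, 0.204]
tcp_rot: [0.756, 0.655, 0.0, -0.0]
wrist_force: [0.6, 1.1, -0.5]
opening: 0.0907
grip_force: 0.0
```

>>> arm_command([
  {"dx": 0.038,"dy": -0.046,"dz": 0,"rx": 0,"ry": 0,"rz": 0},
  {"dx": 0,"dy": 0,"dz": 0,"rx": 0,"ry": 0,"rz": 0},
  {"dx": 0,"dy": 0,"dz": 0,"rx": 0,"ry": 0,"rz": 0},
  {"dx": 0,"dy": 0,"dz": 0,"rx": 0,"ry": 0,"rz": 0},
])

```text
time: 15.45
tool_pos: [0.4476, 0.3061, 0.204]
tcp_rot: [0.756, 0.654, 0.0, 0.0]
wrist_force: [-0.8, -0.6, 0.2]
opening: 0.091
grip_force: 0.0
```

```bash
python3 - <<'E'
from h import *
s=env.get_state();im=env.get_image("wrist");cv2.imwrite("pics/w5.png",im)
print(pose(s)[:2]);plan([.4485,.307,.034],PHI,4)
c=cam("wrist",s);H,S,V=hsv(im)
for b in blobs((H>100)&(H<120)&(S>120)&(V>100),300): print(b[0].round(1),b[1],onplane(c,[b[0]],.105).round(4))
E
```

```text
(array([0.44760249, 0.30608465, 0.20397009]), np.float64(1.4265434080982515))
tilt 0.01 n 4 total mm [   0.9    1.  -169.9] dphi 0.002
[0.0009, 0.0006, 0.1416, -0.0001]
[378.7  20. ] [ 348    0   63   47 2414] [[0.5175 0.4594]]
[317.  232.4] [ 292  208   51   50 2029] [[0.4496 0.306 ]]
[194.9 255.8] [ 171  234   51   48 1789] [[0.3398 0.3004]]
```

>>> arm_command([
  {"dx": 0,"dy": 0.004,"dz": 0.1,"rx": 0,"ry": 0,"rz": 0},
  {"dx": 0,"dy": 0,"dz": 0.14,"rx": 0,"ry": 0,"rz": 0},
  {"dx": 0,"dy": 0,"dz": 0.15,"rx": 0,"ry": 0,"rz": 0},
  {"dx": 0,"dy": 0,"dz": 0.13,"rx": 0,"ry": 0,"rz": 0},
  {"dx": 0,"dy": 0,"dz": 0.047,"rx": 0,"ry": 0,"rz": 0},
])

```text
time: 16.0
tool_pos: [0.4468, 0.3047, 0.0305]
tcp_rot: [0.756, 0.654, -0.002, -0.0]
wrist_force: [0.1, 0.1, 0.6]
opening: 0.0913
grip_force: 0.0
```

>>> arm_command([
  {"dx": 0,"dy": 0,"dz": 0,"rx": 0,"ry": 0,"rz": 0},
  {"dx": 0,"dy": 0,"dz": 0,"rx": 0,"ry": 0,"rz": 0},
  {"dx": 0,"dy": 0,"dz": 0,"rx": 0,"ry": 0,"rz": 0},
  {"dx": 0,"dy": 0,"dz": 0,"rx": 0,"ry": 0,"rz": 0},
])

```text
time: 16.4
tool_pos: [0.4492, 0.307, 0.0354]
tcp_rot: [0.756, 0.655, 0.001, 0.0]
wrist_force: [0.7, -0.0, 0.7]
opening: 0.0913
grip_force: 0.0
```

>>> arm_command([
  {"dx": 0,"dy": 0,"dz": 0,"rx": 0,"ry": 0,"rz": 0},
  {"dx": 0,"dy": 0,"dz": 0,"rx": 0,"ry": 0,"rz": 0},
  {"dx": 0,"dy": 0,"dz": 0,"rx": 0,"ry": 0,"rz": 0},
  {"dx": 0,"dy": 0,"dz": 0,"rx": 0,"ry": 0,"rz": 0},
  {"dx": 0,"dy": 0,"dz": 0,"rx": 0,"ry": 0,"rz": 0},
], claw=1)

```text
time: 16.9
tool_pos: [0.4484, 0.3065, 0.0339]
tcp_rot: [0.756, 0.655, 0.0, 0.0]
wrist_force: [1.5, -0.1, 0.2]
opening: 0.0543
grip_force: 20.4
```

>>> arm_command([
  {"dx": 0,"dy": 0,"dz": 0,"rx": 0,"ry": 0,"rz": 0},
  {"dx": 0,"dy": 0,"dz": 0,"rx": 0,"ry": 0,"rz": 0},
  {"dx": 0,"dy": 0,"dz": 0,"rx": 0,"ry": 0,"rz": 0},
])

```text
time: 17.2
tool_pos: [0.4484, 0.3065, 0.0339]
tcp_rot: [0.756, 0.655, 0.0, 0.0]
wrist_force: [2.4, -0.4, 2.3]
opening: 0.054
grip_force: 20.0
```

>>> arm_command([
  {"dx": 0,"dy": 0,"dz": -0.05,"rx": 0,"ry": 0,"rz": 0},
  {"dx": 0,"dy": 0,"dz": -0.1,"rx": 0,"ry": 0,"rz": 0},
  {"dx": 0,"dy": 0,"dz": -0.14,"rx": 0,"ry": 0,"rz": 0},
  {"dx": 0,"dy": 0,"dz": -0.15,"rx": 0,"ry": 0,"rz": 0},
  {"dx": 0,"dy": 0,"dz": -0.12,"rx": 0,"ry": 0,"rz": 0},
])

```text
time: 17.7
tool_pos: [0.4479, 0.3064, 0.205]
tcp_rot: [0.756, 0.655, 0.0, -0.0]
wrist_force: [1.2, 1.7, -1.9]
opening: 0.054
grip_force: 20.0
```

>>> arm_command([
  {"dx": -0.06,"dy": 0.031,"dz": 0,"rx": 0,"ry": 0,"rz": 0},
  {"dx": -0.11,"dy": 0.056,"dz": 0,"rx": 0,"ry": 0,"rz": 0},
  {"dx": -0.13,"dy": 0.067,"dz": 0,"rx": 0,"ry": 0,"rz": 0},
  {"dx": -0.13,"dy": 0.067,"dz": 0,"rx": 0,"ry": 0,"rz": 0},
  {"dx": -0.13,"dy": 0.067,"dz": 0,"rx": 0,"ry": 0,"rz": 0},
])

```text
time: 18.2
tool_pos: [0.5093, 0.1262, 0.2026]
tcp_rot: [0.756, 0.655, -0.0, -0.0]
wrist_force: [0.6, 0.2, -1.8]
opening: 0.0539
grip_force: 20.0
```

>>> arm_command([
  {"dx": -0.13,"dy": 0.067,"dz": 0,"rx": 0,"ry": 0,"rz": 0},
  {"dx": -0.13,"dy": 0.067,"dz": 0,"rx": 0,"ry": 0,"rz": 0},
  {"dx": -0.13,"dy": 0.067,"dz": 0,"rx": 0,"ry": 0,"rz": 0},
  {"dx": -0.09,"dy": 0.046,"dz": 0,"rx": 0,"ry": 0,"rz": 0},
  {"dx": -0.031,"dy": 0.013,"dz": 0,"rx": 0,"ry": 0,"rz": 0},
])

```text
time: 18.7
tool_pos: [0.5651, -0.0374, 0.2025]
tcp_rot: [0.757, 0.654, -0.0, 0.0]
wrist_force: [-0.2, 0.6, -2.4]
opening: 0.0538
grip_force: 20.0
```

>>> arm_command([
  {"dx": 0,"dy": 0,"dz": 0,"rx": 0,"ry": 0,"rz": 0},
  {"dx": 0,"dy": 0,"dz": 0,"rx": 0,"ry": 0,"rz": 0},
  {"dx": 0,"dy": 0,"dz": 0,"rx": 0,"ry": 0,"rz": 0},
  {"dx": 0,"dy": 0,"dz": 0,"rx": 0,"ry": 0,"rz": 0},
])

```text
time: 19.1
tool_pos: [0.5646, -0.0341, 0.2019]
tcp_rot: [0.756, 0.655, -0.0, -0.0]
wrist_force: [-0.6, -0.7, -3.0]
opening: 0.0537
grip_force: 20.0
```

```bash
python3 - <<'E'
from h import *
s=env.get_state();print(pose()[:2],s["wrist_force"],s["opening"]);plan([*tray(-.05,-.09),.05],PHI,4)
im=env.get_image("wrist");cv2.imwrite("pics/w6.png",im)
c=cam("wrist",s);H,S,V=hsv(im)
for b in blobs(((H<8)|(H>172))&(S>100)&(V>120),200): print(b[0].round(1),b[1],onplane(c,[b[0]],.113).round(4))
for b in blobs((S<40)&(V>170),300): print(b[0].round(1),b[1],onplane(c,[b[0]],.008).round(4))
E
```

```text
(array([ 0.56461012, -0.0340534 ,  0.20192477]), np.float64(1.4284119335309675)) [-0.5919113  -0.72242648 -3.03627879] 0.05374391054131012
tilt 0.01 n 4 total mm [   0.8   -0.9 -151.9] dphi -0.0
[-0.0007, 0.0007, 0.1266, 0.0]
[319.5   9.9] [ 289    0   61   25 1131] [[0.5914 0.1292]]
[412.8  44.4] [380   0  72  70 898] [[0.6839 0.1169]]
[314.9  52.3] [286  24  64  44 451] [[0.5875 0.1239]]
[498.5 213.1] [ 440  150  118  138 3433] [[ 0.7676 -0.0658]]
[209.5 221.4] [ 119  168  166  116 6536] [[ 0.4455 -0.0289]]
[316.3 203.2] [289 187  56  41 456] [[ 0.5677 -0.0255]]
[401.3 213.6] [371 186  62  57 884] [[ 0.6604 -0.0508]]
[319.3 272.3] [271 261  89  40 643] [[ 0.5596 -0.1073]]
```

>>> arm_command([
  {"dx": -0.002,"dy": 0.003,"dz": 0.1,"rx": 0,"ry": 0,"rz": 0},
  {"dx": 0,"dy": 0,"dz": 0.15,"rx": 0,"ry": 0,"rz": 0},
  {"dx": 0,"dy": 0,"dz": 0.14,"rx": 0,"ry": 0,"rz": 0},
  {"dx": 0,"dy": 0,"dz": 0.09,"rx": 0,"ry": 0,"rz": 0},
  {"dx": 0,"dy": 0,"dz": 0.03,"rx": 0,"ry": 0,"rz": 0},
])

```text
time: 19.65
tool_pos: [0.5638, -0.0351, 0.0462]
tcp_rot: [0.756, 0.655, -0.001, -0.002]
wrist_force: [-0.2, 0.6, -2.1]
opening: 0.0538
grip_force: 20.0
```

>>> arm_command([
  {"dx": 0,"dy": 0,"dz": 0,"rx": 0,"ry": 0,"rz": 0},
  {"dx": 0,"dy": 0,"dz": 0,"rx": 0,"ry": 0,"rz": 0},
  {"dx": 0,"dy": 0,"dz": 0,"rx": 0,"ry": 0,"rz": 0},
  {"dx": 0,"dy": 0,"dz": 0.004,"rx": 0,"ry": 0,"rz": 0},
  {"dx": 0,"dy": 0,"dz": 0.004,"rx": 0,"ry": 0,"rz": 0},
])

```text
time: 20.15
tool_pos: [0.5662, -0.0358, 0.0472]
tcp_rot: [0.756, 0.655, 0.0, 0.0]
wrist_force: [0.4, 0.7, -2.4]
opening: 0.0541
grip_force: 20.0
```

>>> arm_command([
  {"dx": 0,"dy": 0,"dz": 0.004,"rx": 0,"ry": 0,"rz": 0},
  {"dx": 0,"dy": 0,"dz": 0.004,"rx": 0,"ry": 0,"rz": 0},
  {"dx": 0,"dy": 0,"dz": 0.004,"rx": 0,"ry": 0,"rz": 0},
])

```text
time: 20.45
tool_pos: [0.5657, -0.0358, 0.0427]
tcp_rot: [0.756, 0.655, -0.0, -0.0]
wrist_force: [-0.0, -0.1, -2.1]
opening: 0.0537
grip_force: 20.0
```

>>> arm_command([
  {"dx": 0,"dy": 0,"dz": 0.004,"rx": 0,"ry": 0,"rz": 0},
  {"dx": 0,"dy": 0,"dz": 0,"rx": 0,"ry": 0,"rz": 0},
])

```text
time: 20.65
tool_pos: [0.5659, -0.0358, 0.0418]
tcp_rot: [0.756, 0.655, 0.0, 0.0]
wrist_force: [-0.6, -0.4, 2.6]
opening: 0.054
grip_force: 20.0
```

>>> arm_command([
  {"dx": 0,"dy": 0,"dz": 0,"rx": 0,"ry": 0,"rz": 0},
  {"dx": 0,"dy": 0,"dz": 0,"rx": 0,"ry": 0,"rz": 0},
  {"dx": 0,"dy": 0,"dz": 0,"rx": 0,"ry": 0,"rz": 0},
  {"dx": 0,"dy": 0,"dz": 0,"rx": 0,"ry": 0,"rz": 0},
  {"dx": 0,"dy": 0,"dz": 0,"rx": 0,"ry": 0,"rz": 0},
], claw=-1)

```text
time: 21.15
tool_pos: [0.5657, -0.0358, 0.0416]
tcp_rot: [0.756, 0.655, 0.0, 0.0]
wrist_force: [0.2, 0.1, 0.7]
opening: 0.09
grip_force: 0.0
```

>>> arm_command([
  {"dx": 0,"dy": 0,"dz": -0.06,"rx": 0,"ry": 0,"rz": 0},
  {"dx": 0,"dy": 0,"dz": -0.14,"rx": 0,"ry": 0,"rz": 0},
  {"dx": 0,"dy": 0,"dz": -0.14,"rx": 0,"ry": 0,"rz": 0},
  {"dx": 0,"dy": 0,"dz": -0.14,"rx": 0,"ry": 0,"rz": 0},
  {"dx": 0,"dy": 0,"dz": -0.06,"rx": 0,"ry": 0,"rz": 0},
])

```text
time: 21.65
tool_pos: [0.5672, -0.0359, 0.2077]
tcp_rot: [0.756, 0.655, 0.002, 0.002]
wrist_force: [-0.7, 1.0, 1.0]
opening: 0.0916
grip_force: 0.0
```

```bash
python3 - <<'E'
from h import *
plan([.442,.076,.21],-.066,11)
E
```

```text
tilt 0.27 n 11 total mm [-125.2  111.9    2.3] dphi -1.493
[0.0281, -0.0424, -0.0007, 0.0432]
[0.0221, -0.0458, -0.0007, 0.0432]
[0.0157, -0.0484, -0.0007, 0.0432]
[0.009, -0.0501, -0.0007, 0.0432]
[0.0022, -0.0508, -0.0007, 0.0432]
[-0.0047, -0.0507, -0.0007, 0.0432]
[-0.0115, -0.0496, -0.0007, 0.0432]
[-0.0181, -0.0476, -0.0007, 0.0432]
[-0.0244, -0.0447, -0.0007, 0.0432]
[-0.0302, -0.0409, -0.0007, 0.0432]
[-0.0355, -0.0365, -0.0007, 0.0432]
```

>>> arm_command([
  {"dx": 0.028,"dy": -0.042,"dz": 0,"rx": 0,"ry": 0,"rz": 0.0432},
  {"dx": 0.022,"dy": -0.046,"dz": 0,"rx": 0,"ry": 0,"rz": 0.0432},
  {"dx": 0.016,"dy": -0.048,"dz": 0,"rx": 0,"ry": 0,"rz": 0.0432},
  {"dx": 0.009,"dy": -0.05,"dz": 0,"rx": 0,"ry": 0,"rz": 0.0432},
  {"dx": 0.002,"dy": -0.051,"dz": 0,"rx": 0,"ry": 0,"rz": 0.0432},
])

```text
time: 22.15
tool_pos: [0.5084, 0.0154, 0.2036]
tcp_rot: [0.932, 0.363, -0.0, -0.0]
wrist_force: [-0.1, -0.5, -0.1]
opening: 0.0911
grip_force: 0.0
```

>>> arm_command([
  {"dx": -0.005,"dy": -0.051,"dz": 0,"rx": 0,"ry": 0,"rz": 0.0432},
  {"dx": -0.012,"dy": -0.05,"dz": 0,"rx": 0,"ry": 0,"rz": 0.0432},
  {"dx": -0.018,"dy": -0.048,"dz": 0,"rx": 0,"ry": 0,"rz": 0.0432},
  {"dx": -0.024,"dy": -0.045,"dz": 0,"rx": 0,"ry": 0,"rz": 0.0432},
  {"dx": -0.03,"dy": -0.041,"dz": 0,"rx": 0,"ry": 0,"rz": 0.0432},
])

```text
time: 22.65
tool_pos: [0.4513, 0.0666, 0.2037]
tcp_rot: [0.999, 0.032, 0.0, -0.0]
wrist_force: [0.4, -0.1, -0.7]
opening: 0.0911
grip_force: 0.0
```

>>> arm_command([
  {"dx": -0.035,"dy": -0.037,"dz": 0,"rx": 0,"ry": 0,"rz": 0.0432},
  {"dx": 0,"dy": 0,"dz": 0,"rx": 0,"ry": 0,"rz": 0},
  {"dx": 0,"dy": 0,"dz": 0,"rx": 0,"ry": 0,"rz": 0},
  {"dx": 0,"dy": 0,"dz": 0,"rx": 0,"ry": 0,"rz": 0},
])

```text
time: 23.05
tool_pos: [0.4411, 0.0762, 0.2038]
tcp_rot: [1.0, -0.031, 0.0, 0.0]
wrist_force: [-0.5, 0.6, 0.8]
opening: 0.0915
grip_force: 0.0
```

```bash
python3 - <<'E'
from h import *
s=env.get_state();im=env.get_image("wrist");cv2.imwrite("pics/w7.png",im)
print(pose(s)[:2],s["qpos"].round(2))
c=cam("wrist",s);H,S,V=hsv(im)
for b in blobs((H>=4)&(H<16)&(S>100)&(V>190),300):
    r=cv2.minAreaRect(np.argwhere(b[2])[:,::-1].astype(np.float32));P=onplane(c,cv2.boxPoints(r),.04)
    e=P-np.roll(P,1,0);print(b[0].round(1),b[1],onplane(c,[b[0]],.04).round(4),P.mean(0).round(4),np.linalg.norm(e,axis=1).round(4),np.arctan2(e[:,1],e[:,0]).round(3))
sc=env.get_image("scene");cv2.imwrite("pics/s2.png",sc)
cv2.imwrite("pics/v7.png",np.vstack([cv2.resize(im,(400,300)),cv2.resize(sc[200:380,200:440],(400,300))]))
E
```

```text
(array([0.44106348, 0.07624052, 0.20375218]), np.float64(-0.06277826329267443)) [ 0.12 -0.07  2.21 -0.    1.    1.75]
```

View pics/v7.png

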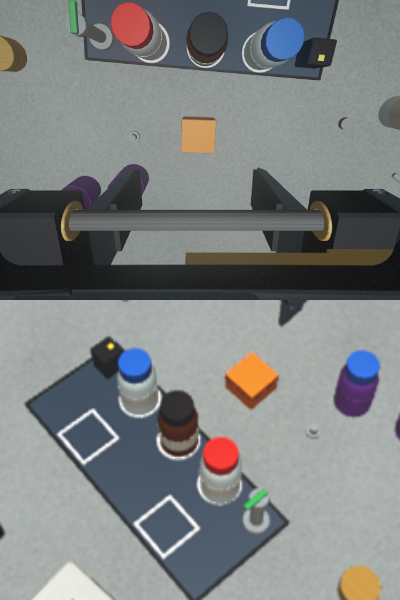

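```bash
python3 - <<'E'
from h import *
s=env.get_state();im=cv2.imread("pics/w7.png");c=cam("wrist",s);H,S,V=hsv(im);print(im[215,316])
for b in blobs((H>=4)&(H<18)&(S>80)&(V>180)&(np.arange(480)[:,None]<300),300):
    r=cv2.minAreaRect(np.argwhere(b[2])[:,::-1].astype(np.float32));P=onplane(c,cv2.boxPoints(r),.04)
    e=P-np.roll(P,1,0);print(b[0].round(1),b[1],onplane(c,[b[0]],.04).round(4),P.mean(0).round(4),np.linalg.norm(e,axis=1).round(4),np.arctan2(e[:,1],e[:,0]).round(3))
E
```

```text
[100 158 208]
[316.8 217.7] [ 290  191   55   54 2774] [[0.4399 0.0724]] [0.4392 0.0723] [0.0568 0.0554 0.0545 0.0555] [ 1.472 -0.116 -1.668  3.068]
```

>>> arm_command([
  {"dx": -0.003,"dy": 0.006,"dz": 0.1,"rx": 0,"ry": 0,"rz": 0.0086},
  {"dx": 0,"dy": 0,"dz": 0.15,"rx": 0,"ry": 0,"rz": 0},
  {"dx": 0,"dy": 0,"dz": 0.15,"rx": 0,"ry": 0,"rz": 0},
  {"dx": 0,"dy": 0,"dz": 0.12,"rx": 0,"ry": 0,"rz": 0},
  {"dx": 0,"dy": 0,"dz": 0.06,"rx": 0,"ry": 0,"rz": 0},
])

```text
time: 23.65
tool_pos: [0.4381, 0.0743, 0.0268]
tcp_rot: [0.999, -0.046, -0.002, 0.0]
wrist_force: [-0.4, -0.0, 0.1]
opening: 0.0916
grip_force: 0.0
```

>>> arm_command([
  {"dx": 0,"dy": 0,"dz": 0.02,"rx": 0,"ry": 0,"rz": 0},
  {"dx": 0,"dy": 0,"dz": 0.02,"rx": 0,"ry": 0,"rz": 0},
  {"dx": 0,"dy": 0,"dz": 0.018,"rx": 0,"ry": 0,"rz": 0},
  {"dx": 0,"dy": 0,"dz": 0.01,"rx": 0,"ry": 0,"rz": 0},
  {"dx": 0,"dy": 0,"dz": 0.003,"rx": 0,"ry": 0,"rz": 0},
])

```text
time: 24.15
tool_pos: [0.4399, 0.0748, 0.0087]
tcp_rot: [0.999, -0.046, 0.0, -0.0]
wrist_force: [-0.3, 0.2, -0.1]
opening: 0.0913
grip_force: 0.0
```

>>> arm_command([
  {"dx": 0,"dy": 0,"dz": 0,"rx": 0,"ry": 0,"rz": 0},
  {"dx": 0,"dy": 0,"dz": 0,"rx": 0,"ry": 0,"rz": 0},
  {"dx": 0,"dy": 0,"dz": 0,"rx": 0,"ry": 0,"rz": 0},
  {"dx": 0,"dy": 0,"dz": 0,"rx": 0,"ry": 0,"rz": 0},
  {"dx": 0,"dy": 0,"dz": 0,"rx": 0,"ry": 0,"rz": 0},
], claw=1)

```text
time: 24.65
tool_pos: [0.4396, 0.0748, 0.0084]
tcp_rot: [0.999, -0.046, 0.0, -0.0]
wrist_force: [0.3, -0.6, 0.5]
opening: 0.0541
grip_force: 0.0
```

>>> arm_command([
  {"dx": 0,"dy": 0,"dz": 0,"rx": 0,"ry": 0,"rz": 0},
  {"dx": 0,"dy": 0,"dz": 0,"rx": 0,"ry": 0,"rz": 0},
  {"dx": 0,"dy": 0,"dz": 0,"rx": 0,"ry": 0,"rz": 0},
])

```text
time: 24.95
tool_pos: [0.4395, 0.0748, 0.0083]
tcp_rot: [0.999, -0.046, -0.0, 0.0]
wrist_force: [0.3, 0.5, 0.1]
opening: 0.0302
grip_force: 0.0
```

```bash
python3 - <<'E'
from h import *
s=env.get_state();print(s["opening"],s["grip_force"])
im=env.get_image("wrist");sc=env.get_image("scene")
cv2.imwrite("pics/v8.png",np.vstack([cv2.resize(im,(400,300)),cv2.resize(sc[180:330,260:460],(400,300))]))
E
```

```text
0.03021966590593726 0.0
```

View pics/v8.png

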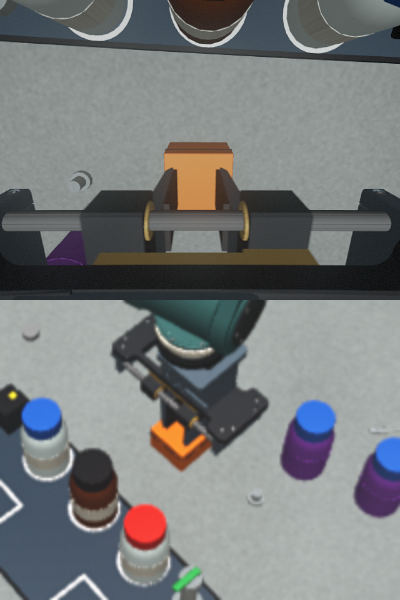

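>>> arm_command([
  {"dx": 0,"dy": 0,"dz": 0,"rx": 0,"ry": 0,"rz": 0},
  {"dx": 0,"dy": 0,"dz": 0,"rx": 0,"ry": 0,"rz": 0},
])

```text
time: 25.25
tool_pos: [0.4395, 0.0748, 0.0083]
tcp_rot: [0.999, -0.046, -0.0, -0.0]
wrist_force: [-0.7, -0.1, 0.6]
opening: 0.0062
grip_force: 0.0
```

```bash
python3 - <<'E'
from h import *
s=env.get_state();print(s["opening"],s["grip_force"])
im=env.get_image("wrist");cv2.imwrite("pics/v9.png",im[150:400,160:480])
c=cam("wrist",s);H,S,V=hsv(im);m=(H>=4)&(H<18)&(S>80)&(V>150)&(np.arange(480)[:,None]<345)
for b in blobs(m,200): print(b[0].round(1),b[1],onplane(c,[(b[1][0],b[1][1]),(b[1][0]+b[1][2],b[1][1])],.04).round(4))
E
```

```text
0.006202593129396118 0.0
[317.8 273.2] [ 262  245  112   91 5282] [[0.47   0.0972]
 [0.4648 0.0415]]
```

View pics/v9.png

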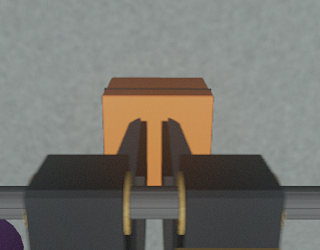

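>>> arm_command([
  {"dx": 0,"dy": 0.005,"dz": 0,"rx": 0,"ry": 0,"rz": 0},
  {"dx": 0,"dy": 0,"dz": 0,"rx": 0,"ry": 0,"rz": 0},
  {"dx": 0,"dy": 0,"dz": 0,"rx": 0,"ry": 0,"rz": 0},
  {"dx": 0,"dy": 0,"dz": 0,"rx": 0,"ry": 0,"rz": 0},
  {"dx": 0,"dy": 0,"dz": 0,"rx": 0,"ry": 0,"rz": 0},
], claw=-1)

```text
time: 25.8
tool_pos: [0.4394, 0.0733, 0.0083]
tcp_rot: [0.999, -0.046, 0.0, -0.0]
wrist_force: [0.3, 0.0, 0.8]
opening: 0.0395
grip_force: 0.0
```

>>> arm_command([
  {"dx": 0,"dy": 0,"dz": 0,"rx": 0,"ry": 0,"rz": 0},
  {"dx": 0,"dy": 0,"dz": 0,"rx": 0,"ry": 0,"rz": 0},
  {"dx": 0,"dy": 0,"dz": 0,"rx": 0,"ry": 0,"rz": 0},
  {"dx": 0,"dy": 0,"dz": 0,"rx": 0,"ry": 0,"rz": 0},
  {"dx": 0,"dy": 0,"dz": 0,"rx": 0,"ry": 0,"rz": 0},
])

```text
time: 26.3
tool_pos: [0.4394, 0.0733, 0.0083]
tcp_rot: [0.999, -0.046, 0.0, -0.0]
wrist_force: [-0.6, 0.0, 0.0]
opening: 0.0797
grip_force: 0.0
```

>>> arm_command([
  {"dx": 0,"dy": 0,"dz": 0.02,"rx": 0,"ry": 0,"rz": 0},
  {"dx": 0,"dy": 0,"dz": 0.02,"rx": 0,"ry": 0,"rz": 0},
  {"dx": 0,"dy": 0,"dz": 0.02,"rx": 0,"ry": 0,"rz": 0},
  {"dx": 0,"dy": 0,"dz": 0,"rx": 0,"ry": 0,"rz": 0},
])

```text
time: 26.7
tool_pos: [0.4387, 0.0732, -0.0107]
tcp_rot: [0.999, -0.046, -0.001, 0.0]
wrist_force: [-0.0, -0.5, -0.1]
opening: 0.0913
grip_force: 0.0
```

>>> arm_command([
  {"dx": 0,"dy": 0,"dz": 0.02,"rx": 0,"ry": 0,"rz": 0},
  {"dx": 0,"dy": 0,"dz": 0.01,"rx": 0,"ry": 0,"rz": 0},
  {"dx": 0,"dy": 0,"dz": 0.01,"rx": 0,"ry": 0,"rz": 0},
  {"dx": 0,"dy": 0,"dz": 0,"rx": 0,"ry": 0,"rz": 0},
])

```text
time: 27.1
tool_pos: [0.4392, 0.0733, -0.022]
tcp_rot: [0.999, -0.046, -0.0, 0.0]
wrist_force: [-0.4, 1.3, 0.6]
opening: 0.0911
grip_force: 0.0
```

>>> arm_command([
  {"dx": 0,"dy": 0,"dz": 0.01,"rx": 0,"ry": 0,"rz": 0},
  {"dx": 0,"dy": 0,"dz": 0,"rx": 0,"ry": 0,"rz": 0},
  {"dx": 0,"dy": 0,"dz": 0,"rx": 0,"ry": 0,"rz": 0},
  {"dx": 0,"dy": 0,"dz": 0,"rx": 0,"ry": 0,"rz": 0},
  {"dx": 0,"dy": 0,"dz": 0,"rx": 0,"ry": 0,"rz": 0},
], claw=1)

```text
time: 27.6
tool_pos: [0.4395, 0.0733, -0.0246]
tcp_rot: [0.999, -0.046, 0.0, -0.0]
wrist_force: [-0.7, -0.5, -0.0]
opening: 0.0558
grip_force: 20.0
```

>>> arm_command([
  {"dx": 0,"dy": 0,"dz": 0,"rx": 0,"ry": 0,"rz": 0},
  {"dx": 0,"dy": 0,"dz": 0,"rx": 0,"ry": 0,"rz": 0},
  {"dx": 0,"dy": 0,"dz": 0,"rx": 0,"ry": 0,"rz": 0},
])

```text
time: 27.9
tool_pos: [0.4395, 0.0733, -0.0246]
tcp_rot: [0.999, -0.046, 0.0, -0.0]
wrist_force: [-0.3, 0.5, 2.9]
opening: 0.056
grip_force: 20.0
```

```bash
python3 - <<'E'
from h import *
s=env.get_state();print(pose()[:2],s["opening"],s["grip_force"],tray(.045,-.09));p=pose()[0]
E
```

```text
(array([ 0.43947691,  0.07330741, -0.02457685]), np.float64(-0.09276534534462375)) 0.055952515991484306 19.997173994779587 [ 0.6594145  -0.04849445]
```

>>> arm_command([
  {"dx": 0,"dy": 0,"dz": -0.05,"rx": 0,"ry": 0,"rz": 0},
  {"dx": 0,"dy": 0,"dz": -0.1,"rx": 0,"ry": 0,"rz": 0},
  {"dx": 0,"dy": 0,"dz": -0.14,"rx": 0,"ry": 0,"rz": 0},
  {"dx": 0,"dy": 0,"dz": -0.14,"rx": 0,"ry": 0,"rz": 0},
  {"dx": 0,"dy": 0,"dz": -0.1,"rx": 0,"ry": 0,"rz": 0},
])

```text
time: 28.4
tool_pos: [0.4397, 0.0734, 0.1367]
tcp_rot: [0.999, -0.046, 0.001, -0.0]
wrist_force: [0.9, -0.2, -2.6]
opening: 0.0556
grip_force: 20.0
```

>>> arm_command([
  {"dx": 0.06,"dy": 0.026,"dz": 0,"rx": 0,"ry": 0,"rz": 0},
  {"dx": 0.1,"dy": 0.044,"dz": 0,"rx": 0,"ry": 0,"rz": 0},
  {"dx": 0.12,"dy": 0.053,"dz": 0,"rx": 0,"ry": 0,"rz": 0},
  {"dx": 0.12,"dy": 0.053,"dz": 0,"rx": 0,"ry": 0,"rz": 0},
  {"dx": 0.12,"dy": 0.053,"dz": 0,"rx": 0,"ry": 0,"rz": 0},
])

```text
time: 28.9
tool_pos: [0.5895, -0.0109, 0.1329]
tcp_rot: [0.999, -0.046, -0.001, -0.0]
wrist_force: [0.9, 0.3, -0.4]
opening: 0.0559
grip_force: 20.0
```

>>> arm_command([
  {"dx": 0.12,"dy": 0.053,"dz": 0,"rx": 0,"ry": 0,"rz": 0},
  {"dx": 0.09,"dy": 0.039,"dz": 0,"rx": 0,"ry": 0,"rz": 0},
  {"dx": 0.038,"dy": 0.015,"dz": 0,"rx": 0,"ry": 0,"rz": 0.016},
  {"dx": 0,"dy": 0,"dz": 0,"rx": 0,"ry": 0,"rz": 0},
  {"dx": 0,"dy": 0,"dz": 0,"rx": 0,"ry": 0,"rz": 0},
])

```text
time: 29.4
tool_pos: [0.6587, -0.0485, 0.1329]
tcp_rot: [0.997, -0.071, -0.001, -0.0]
wrist_force: [-1.1, 0.0, -1.8]
opening: 0.0557
grip_force: 20.0
```

```bash
python3 - <<'E'
from h import *
s=env.get_state();print(pose()[:2],s["opening"],s["wrist_force"]);plan([*tray(.045,-.09),-.01],-.143,3)
E
```

```text
(array([ 0.65865265, -0.04849988,  0.13291062]), np.float64(-0.14215963990486322)) 0.05565912517150053 [-1.14727597  0.02411439 -1.82740786]
tilt 0.11 n 3 total mm [   0.8    0.  -142.9] dphi -0.001
[0.0008, -0.0001, 0.1588, 0.0001]
```

>>> arm_command([
  {"dx": 0.002,"dy": 0,"dz": 0.08,"rx": 0,"ry": 0,"rz": 0},
  {"dx": 0,"dy": 0,"dz": 0.14,"rx": 0,"ry": 0,"rz": 0},
  {"dx": 0,"dy": 0,"dz": 0.13,"rx": 0,"ry": 0,"rz": 0},
  {"dx": 0,"dy": 0,"dz": 0.08,"rx": 0,"ry": 0,"rz": 0},
  {"dx": 0,"dy": 0,"dz": 0.03,"rx": 0,"ry": 0,"rz": 0},
])

```text
time: 29.9
tool_pos: [0.6574, -0.0478, -0.0065]
tcp_rot: [0.997, -0.071, -0.002, -0.0]
wrist_force: [-0.5, -0.4, -1.4]
opening: 0.0557
grip_force: 20.0
```

>>> arm_command([
  {"dx": 0,"dy": 0,"dz": 0,"rx": 0,"ry": 0,"rz": 0},
  {"dx": 0,"dy": 0,"dz": 0,"rx": 0,"ry": 0,"rz": 0},
  {"dx": 0,"dy": 0,"dz": 0,"rx": 0,"ry": 0,"rz": 0},
  {"dx": 0,"dy": 0,"dz": 0.004,"rx": 0,"ry": 0,"rz": 0},
  {"dx": 0,"dy": 0,"dz": 0.004,"rx": 0,"ry": 0,"rz": 0},
])

```text
time: 30.4
tool_pos: [0.6606, -0.0485, -0.0053]
tcp_rot: [0.997, -0.071, 0.001, 0.0]
wrist_force: [-0.3, -0.2, -1.1]
opening: 0.056
grip_force: 20.0
```

>>> arm_command([
  {"dx": 0,"dy": 0,"dz": 0.01,"rx": 0,"ry": 0,"rz": 0},
  {"dx": 0,"dy": 0,"dz": 0.01,"rx": 0,"ry": 0,"rz": 0},
  {"dx": 0,"dy": 0,"dz": 0.005,"rx": 0,"ry": 0,"rz": 0},
])

```text
time: 30.7
tool_pos: [0.6598, -0.0485, -0.0141]
tcp_rot: [0.997, -0.071, -0.0, -0.0]
wrist_force: [-0.2, -0.1, -1.1]
opening: 0.0561
grip_force: 20.0
```

>>> arm_command([
  {"dx": 0,"dy": 0,"dz": 0.004,"rx": 0,"ry": 0,"rz": 0},
  {"dx": 0,"dy": 0,"dz": 0.003,"rx": 0,"ry": 0,"rz": 0},
  {"dx": 0,"dy": 0,"dz": 0,"rx": 0,"ry": 0,"rz": 0},
])

```text
time: 31.0
tool_pos: [0.66, -0.0484, -0.0158]
tcp_rot: [0.997, -0.071, -0.0, -0.0]
wrist_force: [0.4, 0.6, -1.3]
opening: 0.0562
grip_force: 20.0
```

>>> arm_command([
  {"dx": 0,"dy": 0,"dz": 0.003,"rx": 0,"ry": 0,"rz": 0},
  {"dx": 0,"dy": 0,"dz": 0,"rx": 0,"ry": 0,"rz": 0},
])

```text
time: 31.2
tool_pos: [0.6602, -0.0485, -0.0165]
tcp_rot: [0.997, -0.071, 0.0, 0.0]
wrist_force: [-0.1, -0.2, -0.8]
opening: 0.0556
grip_force: 20.0
```

>>> arm_command([
  {"dx": 0,"dy": 0,"dz": 0,"rx": 0,"ry": 0,"rz": 0},
  {"dx": 0,"dy": 0,"dz": 0,"rx": 0,"ry": 0,"rz": 0},
  {"dx": 0,"dy": 0,"dz": 0,"rx": 0,"ry": 0,"rz": 0},
  {"dx": 0,"dy": 0,"dz": 0,"rx": 0,"ry": 0,"rz": 0},
  {"dx": 0,"dy": 0,"dz": 0,"rx": 0,"ry": 0,"rz": 0},
], claw=-1)

```text
time: 31.7
tool_pos: [0.6601, -0.0485, -0.0166]
tcp_rot: [0.997, -0.071, 0.0, -0.0]
wrist_force: [0.0, 0.7, 0.5]
opening: 0.0906
grip_force: 0.0
```

>>> arm_command([
  {"dx": 0,"dy": 0,"dz": -0.06,"rx": 0,"ry": 0,"rz": 0},
  {"dx": 0,"dy": 0,"dz": -0.14,"rx": 0,"ry": 0,"rz": 0},
  {"dx": 0,"dy": 0,"dz": -0.14,"rx": 0,"ry": 0,"rz": 0},
  {"dx": 0,"dy": 0,"dz": -0.14,"rx": 0,"ry": 0,"rz": 0},
  {"dx": 0,"dy": 0,"dz": -0.12,"rx": 0,"ry": 0,"rz": 0},
])

```text
time: 32.2
tool_pos: [0.6604, -0.0485, 0.1673]
tcp_rot: [0.997, -0.071, 0.001, 0.0]
wrist_force: [-0.1, -0.4, 0.3]
opening: 0.0911
grip_force: 0.0
```

```bash
python3 - <<'E'
from h import *
print(pose()[:2]);plan([.586,.3755,.16],-.143)
E
```

```text
(array([ 0.66040513, -0.04851181,  0.16731165]), np.float64(-0.14302825904560576))
tilt 0.12 n 10 total mm [-74.4 424.   -7.3] dphi 0.0
[-0.0447, -0.1364, 0.0024, -0.0]
```

>>> arm_command([
  {"dx": -0.02,"dy": -0.06,"dz": 0,"rx": 0,"ry": 0,"rz": 0},
  {"dx": -0.04,"dy": -0.12,"dz": 0,"rx": 0,"ry": 0,"rz": 0},
  {"dx": -0.047,"dy": -0.145,"dz": 0,"rx": 0,"ry": 0,"rz": 0},
  {"dx": -0.047,"dy": -0.145,"dz": 0,"rx": 0,"ry": 0,"rz": 0},
  {"dx": -0.047,"dy": -0.145,"dz": 0,"rx": 0,"ry": 0,"rz": 0},
])

```text
time: 32.7
tool_pos: [0.6257, 0.1446, 0.1639]
tcp_rot: [0.997, -0.072, 0.0, -0.0]
wrist_force: [0.4, 0.5, 1.0]
opening: 0.0906
grip_force: 0.0
```

>>> arm_command([
  {"dx": -0.047,"dy": -0.145,"dz": 0,"rx": 0,"ry": 0,"rz": 0},
  {"dx": -0.047,"dy": -0.145,"dz": 0,"rx": 0,"ry": 0,"rz": 0},
  {"dx": -0.047,"dy": -0.145,"dz": 0,"rx": 0,"ry": 0,"rz": 0},
  {"dx": -0.047,"dy": -0.145,"dz": 0,"rx": 0,"ry": 0,"rz": 0},
  {"dx": -0.039,"dy": -0.115,"dz": 0,"rx": 0,"ry": 0,"rz": 0},
])

```text
time: 33.2
tool_pos: [0.5877, 0.3614, 0.1639]
tcp_rot: [0.997, -0.071, -0.0, -0.0]
wrist_force: [0.1, -0.0, 0.2]
opening: 0.0912
grip_force: 0.0
```

>>> arm_command([
  {"dx": -0.019,"dy": -0.054,"dz": 0,"rx": 0,"ry": 0,"rz": 0},
  {"dx": 0,"dy": 0,"dz": 0,"rx": 0,"ry": 0,"rz": 0},
  {"dx": 0,"dy": 0,"dz": 0,"rx": 0,"ry": 0,"rz": 0},
  {"dx": 0,"dy": 0,"dz": 0,"rx": 0,"ry": 0,"rz": 0},
])

```text
time: 33.6
tool_pos: [0.5859, 0.3743, 0.1635]
tcp_rot: [0.997, -0.072, -0.0, 0.0]
wrist_force: [-0.4, -1.0, 0.2]
opening: 0.0909
grip_force: 0.0
```

```bash
python3 - <<'E'
from h import *
s=env.get_state();im=env.get_image("wrist");cv2.imwrite("pics/w8.png",im);print(pose(s)[:2])
c=cam("wrist",s);H,S,V=hsv(im)
for b in blobs((H>=12)&(H<26)&(S>80)&(V>110)&(np.arange(480)[:,None]<300),500):
    x,y,w,h,a=b[1];print(b[0].round(1),b[1],onplane(c,[b[0]],.03).round(4),(onplane(c,[(x+w,b[0][1])],.03)-onplane(c,[(x,b[0][1])],.03)).round(4))
# box check, scene+side, top face
for n in("scene","side"):
    g=env.get_image(n);cv2.imwrite(f"pics/{n}3.png",g);H,S,V=hsv(g);cc=cam(n)
    for b in blobs((H>=4)&(H<20)&(S>150)&(V>170),100): print(n,b[0].round(1),b[1],onplane(cc,[b[0]],.048).round(4))
    for b in blobs(((H<6)|(H>174))&(S>180)&(V>90),50): print(n,"red",b[0].round(1),onplane(cc,[b[0]],.103).round(4))
    for b in blobs((H>104)&(H<118)&(S>150)&(V>110),50): print(n,"blue",b[0].round(1),onplane(cc,[b[0]],.106).round(4))
print([tray(*q).round(4) for q in((-.05,.09),(-.05,0),(-.05,-.09),(.045,-.09))])
E
```

```text
(array([0.58587194, 0.37431171, 0.16345593]), np.float64(-0.1441561632310406))
[314.3 221.2] [ 288  196   53   52 2162] [[0.5881 0.3727]] [[-0.0073 -0.0502]]
scene [250.9 274.6] [235 260  33  30 519] [[ 0.6613 -0.0441]]
scene [415.8 371.4] [404 360  24  23 411] [[0.5949 0.3783]]
scene red [487.  242.3] [[0.2628 0.3312]]
scene red [332.  292.1] [[0.5918 0.1452]]
scene blue [280.1 237.3] [[ 0.5656 -0.0352]]
scene blue [416.4 238.3] [[0.3617 0.2039]]
scene blue [483.7 368. ] [[0.5219 0.4782]]
side [281.9 206.4] [270 199  24  16 245] [[ 0.6569 -0.0454]]
side red [272.6 246. ] [[0.5922 0.1437]]
side red [406.2 382.1] [[0.1899 0.375 ]]
side blue [309.1 201.3] [[ 0.5669 -0.0371]]
side blue [354.2 292.5] [[0.3552 0.2076]]
side blue [348.  328.8] [[0.3375 0.3029]]
side blue [238.7 368.2] [[0.5146 0.4695]]
[array([0.591 , 0.1432]), array([0.5782, 0.0541]), array([ 0.5654, -0.035 ]), array([ 0.6594, -0.0485])]
```

>>> arm_command([
  {"dx": 0.004,"dy": 0,"dz": 0.05,"rx": 0,"ry": 0,"rz": 0.04},
  {"dx": 0,"dy": 0,"dz": 0.1,"rx": 0,"ry": 0,"rz": 0.04},
  {"dx": 0,"dy": 0,"dz": 0.13,"rx": 0,"ry": 0,"rz": 0},
  {"dx": 0,"dy": 0,"dz": 0.13,"rx": 0,"ry": 0,"rz": 0},
  {"dx": 0,"dy": 0,"dz": 0.08,"rx": 0,"ry": 0,"rz": 0},
])

```text
time: 34.25
tool_pos: [0.5859, 0.3741, 0.0136]
tcp_rot: [0.981, -0.196, -0.001, 0.001]
wrist_force: [0.8, 0.4, 0.0]
opening: 0.0914
grip_force: 0.0
```

>>> arm_command([
  {"dx": 0,"dy": 0,"dz": 0.04,"rx": 0,"ry": 0,"rz": 0},
  {"dx": 0,"dy": 0,"dz": 0.03,"rx": 0,"ry": 0,"rz": 0},
  {"dx": 0,"dy": 0,"dz": 0.02,"rx": 0,"ry": 0,"rz": 0},
  {"dx": 0,"dy": 0,"dz": 0,"rx": 0,"ry": 0,"rz": 0},
  {"dx": 0,"dy": 0,"dz": 0,"rx": 0,"ry": 0,"rz": 0},
])

```text
time: 34.75
tool_pos: [0.5874, 0.3758, -0.0096]
tcp_rot: [0.981, -0.196, 0.0, -0.0]
wrist_force: [0.1, 0.0, -1.0]
opening: 0.0913
grip_force: 0.0
```

>>> arm_command([
  {"dx": 0,"dy": 0,"dz": 0.02,"rx": 0,"ry": 0,"rz": 0},
  {"dx": 0,"dy": 0,"dz": 0.02,"rx": 0,"ry": 0,"rz": 0},
  {"dx": 0,"dy": 0,"dz": 0.01,"rx": 0,"ry": 0,"rz": 0},
  {"dx": 0,"dy": 0,"dz": 0,"rx": 0,"ry": 0,"rz": 0},
])

```text
time: 35.15
tool_pos: [0.5865, 0.3753, -0.0262]
tcp_rot: [0.981, -0.196, -0.0, 0.0]
wrist_force: [-0.3, -0.9, 0.2]
opening: 0.0914
grip_force: 0.0
```

>>> arm_command([
  {"dx": 0,"dy": 0,"dz": 0,"rx": 0,"ry": 0,"rz": 0},
  {"dx": 0,"dy": 0,"dz": 0,"rx": 0,"ry": 0,"rz": 0},
  {"dx": 0,"dy": 0,"dz": 0,"rx": 0,"ry": 0,"rz": 0},
  {"dx": 0,"dy": 0,"dz": 0,"rx": 0,"ry": 0,"rz": 0},
  {"dx": 0,"dy": 0,"dz": 0,"rx": 0,"ry": 0,"rz": 0},
], claw=1)

```text
time: 35.65
tool_pos: [0.5869, 0.3755, -0.0255]
tcp_rot: [0.981, -0.196, 0.0, -0.0]
wrist_force: [-1.1, -0.8, 0.1]
opening: 0.0541
grip_force: 0.2
```

>>> arm_command([
  {"dx": 0,"dy": 0,"dz": 0,"rx": 0,"ry": 0,"rz": 0},
  {"dx": 0,"dy": 0,"dz": 0,"rx": 0,"ry": 0,"rz": 0},
  {"dx": 0,"dy": 0,"dz": 0,"rx": 0,"ry": 0,"rz": 0},
  {"dx": 0,"dy": 0,"dz": 0,"rx": 0,"ry": 0,"rz": 0},
])

```text
time: 36.05
tool_pos: [0.5869, 0.3755, -0.0255]
tcp_rot: [0.981, -0.196, 0.0, 0.0]
wrist_force: [-1.2, -1.2, 3.0]
opening: 0.0517
grip_force: 20.0
```

>>> arm_command([
  {"dx": 0,"dy": 0,"dz": -0.05,"rx": 0,"ry": 0,"rz": 0},
  {"dx": 0,"dy": 0,"dz": -0.1,"rx": 0,"ry": 0,"rz": 0},
  {"dx": 0,"dy": 0,"dz": -0.14,"rx": 0,"ry": 0,"rz": 0},
  {"dx": 0,"dy": 0,"dz": -0.14,"rx": 0,"ry": 0,"rz": 0},
  {"dx": 0,"dy": 0,"dz": -0.14,"rx": 0,"ry": 0,"rz": 0},
])

```text
time: 36.55
tool_pos: [0.5866, 0.3754, 0.1481]
tcp_rot: [0.981, -0.196, 0.0, -0.0]
wrist_force: [-0.1, -0.2, -1.2]
opening: 0.0514
grip_force: 20.0
```

```bash
python3 - <<'E'
from h import *
s=env.get_state();print(pose()[:2],s["opening"],s["grip_force"]);plan([.6602,-.0485,.145],pose()[1])
E
```

```text
(array([0.5866264 , 0.3754252 , 0.14807381]), np.float64(-0.3942895454994722)) 0.0514195444145548 20.00001221895218
tilt 0.03 n 10 total mm [  73.6 -423.9   -3.1] dphi 0.0
[0.0769, 0.121, 0.001, -0.0]
```

>>> arm_command([
  {"dx": 0.035,"dy": 0.055,"dz": 0,"rx": 0,"ry": 0,"rz": 0},
  {"dx": 0.065,"dy": 0.102,"dz": 0,"rx": 0,"ry": 0,"rz": 0},
  {"dx": 0.08,"dy": 0.126,"dz": 0,"rx": 0,"ry": 0,"rz": 0},
  {"dx": 0.08,"dy": 0.126,"dz": 0,"rx": 0,"ry": 0,"rz": 0},
  {"dx": 0.08,"dy": 0.126,"dz": 0,"rx": 0,"ry": 0,"rz": 0},
])

```text
time: 37.05
tool_pos: [0.6191, 0.1862, 0.1457]
tcp_rot: [0.981, -0.196, 0.0, -0.0]
wrist_force: [0.8, 0.5, -0.4]
opening: 0.0516
grip_force: 20.0
```

>>> arm_command([
  {"dx": 0.08,"dy": 0.126,"dz": 0,"rx": 0,"ry": 0,"rz": 0},
  {"dx": 0.08,"dy": 0.126,"dz": 0,"rx": 0,"ry": 0,"rz": 0},
  {"dx": 0.08,"dy": 0.126,"dz": 0,"rx": 0,"ry": 0,"rz": 0},
  {"dx": 0.08,"dy": 0.126,"dz": 0,"rx": 0,"ry": 0,"rz": 0},
  {"dx": 0.065,"dy": 0.102,"dz": 0,"rx": 0,"ry": 0,"rz": 0},
])

```text
time: 37.55
tool_pos: [0.6559, -0.0267, 0.1457]
tcp_rot: [0.981, -0.196, 0.0, 0.0]
wrist_force: [0.2, 0.5, -1.1]
opening: 0.0517
grip_force: 20.0
```

>>> arm_command([
  {"dx": 0.044,"dy": 0.069,"dz": 0,"rx": 0,"ry": 0,"rz": 0},
  {"dx": 0,"dy": 0,"dz": 0,"rx": 0,"ry": 0,"rz": 0},
  {"dx": 0,"dy": 0,"dz": 0,"rx": 0,"ry": 0,"rz": 0},
  {"dx": 0,"dy": 0,"dz": 0,"rx": 0,"ry": 0,"rz": 0},
  {"dx": 0,"dy": 0,"dz": 0,"rx": 0,"ry": 0,"rz": 0},
])

```text
time: 38.05
tool_pos: [0.6602, -0.0473, 0.1455]
tcp_rot: [0.981, -0.195, -0.0, -0.0]
wrist_force: [0.1, 0.1, -1.0]
opening: 0.0519
grip_force: 20.0
```

```bash
python3 - <<'E'
from h import *
s=env.get_state();im=env.get_image("wrist");cv2.imwrite("pics/w9.png",im)
print(pose(s)[:2],s["opening"]);plan([.6602,-.0485,.028],pose()[1],3)
E
```

```text
(array([ 0.66020393, -0.04734376,  0.14550816]), np.float64(-0.3932341405830668)) 0.05187909601119828
tilt 0.01 n 3 total mm [  -0.    -1.1 -117.5] dphi 0.0
[0.0005, 0.0012, 0.1305, -0.0]
```

>>> arm_command([
  {"dx": 0.001,"dy": 0.003,"dz": 0.08,"rx": 0,"ry": 0,"rz": 0},
  {"dx": 0,"dy": 0,"dz": 0.12,"rx": 0,"ry": 0,"rz": 0},
  {"dx": 0,"dy": 0,"dz": 0.1,"rx": 0,"ry": 0,"rz": 0},
  {"dx": 0,"dy": 0,"dz": 0.06,"rx": 0,"ry": 0,"rz": 0},
  {"dx": 0,"dy": 0,"dz": 0.02,"rx": 0,"ry": 0,"rz": 0},
])

```text
time: 38.6
tool_pos: [0.6593, -0.0487, 0.0297]
tcp_rot: [0.981, -0.196, -0.001, 0.0]
wrist_force: [-0.2, 0.0, -0.5]
opening: 0.0513
grip_force: 20.0
```

>>> arm_command([
  {"dx": 0,"dy": 0,"dz": 0,"rx": 0,"ry": 0,"rz": 0},
  {"dx": 0,"dy": 0,"dz": 0,"rx": 0,"ry": 0,"rz": 0},
  {"dx": 0,"dy": 0,"dz": 0.005,"rx": 0,"ry": 0,"rz": 0},
  {"dx": 0,"dy": 0,"dz": 0.005,"rx": 0,"ry": 0,"rz": 0},
  {"dx": 0,"dy": 0,"dz": 0.005,"rx": 0,"ry": 0,"rz": 0},
])

```text
time: 39.1
tool_pos: [0.6607, -0.0493, 0.0274]
tcp_rot: [0.981, -0.196, 0.0, -0.0]
wrist_force: [-0.8, 0.3, -2.4]
opening: 0.0516
grip_force: 20.0
```

>>> arm_command([
  {"dx": 0,"dy": 0,"dz": 0.005,"rx": 0,"ry": 0,"rz": 0},
  {"dx": 0,"dy": 0,"dz": 0,"rx": 0,"ry": 0,"rz": 0},
  {"dx": 0,"dy": 0,"dz": 0,"rx": 0,"ry": 0,"rz": 0},
])

```text
time: 39.4
tool_pos: [0.6603, -0.0493, 0.0254]
tcp_rot: [0.981, -0.196, -0.0, -0.0]
wrist_force: [-0.6, 0.2, -1.6]
opening: 0.0516
grip_force: 20.0
```

>>> arm_command([
  {"dx": 0,"dy": 0,"dz": 0.004,"rx": 0,"ry": 0,"rz": 0},
  {"dx": 0,"dy": 0,"dz": 0.003,"rx": 0,"ry": 0,"rz": 0},
  {"dx": 0,"dy": 0,"dz": 0,"rx": 0,"ry": 0,"rz": 0},
])

```text
time: 39.7
tool_pos: [0.6602, -0.0492, 0.0232]
tcp_rot: [0.981, -0.196, -0.0, -0.0]
wrist_force: [0.4, -0.6, -0.6]
opening: 0.0518
grip_force: 20.0
```

>>> arm_command([
  {"dx": 0,"dy": 0,"dz": 0.003,"rx": 0,"ry": 0,"rz": 0},
  {"dx": 0,"dy": 0,"dz": 0,"rx": 0,"ry": 0,"rz": 0},
])

```text
time: 39.9
tool_pos: [0.6604, -0.0493, 0.0225]
tcp_rot: [0.981, -0.196, 0.0, -0.0]
wrist_force: [0.5, -0.8, 0.2]
opening: 0.0519
grip_force: 20.0
```

>>> arm_command([
  {"dx": 0,"dy": 0,"dz": 0,"rx": 0,"ry": 0,"rz": 0},
  {"dx": 0,"dy": 0,"dz": 0,"rx": 0,"ry": 0,"rz": 0},
  {"dx": 0,"dy": 0,"dz": 0,"rx": 0,"ry": 0,"rz": 0},
  {"dx": 0,"dy": 0,"dz": 0,"rx": 0,"ry": 0,"rz": 0},
  {"dx": 0,"dy": 0,"dz": 0,"rx": 0,"ry": 0,"rz": 0},
], claw=-1)

```text
time: 40.4
tool_pos: [0.6603, -0.0492, 0.0224]
tcp_rot: [0.981, -0.196, 0.0, -0.0]
wrist_force: [0.8, -0.3, 0.2]
opening: 0.0887
grip_force: 0.0
```

>>> arm_command([
  {"dx": 0,"dy": 0,"dz": -0.05,"rx": 0,"ry": 0,"rz": 0},
  {"dx": 0,"dy": 0,"dz": -0.12,"rx": 0,"ry": 0,"rz": 0},
  {"dx": 0,"dy": 0,"dz": -0.14,"rx": 0,"ry": 0,"rz": 0},
  {"dx": 0,"dy": 0,"dz": -0.14,"rx": 0,"ry": 0,"rz": 0},
  {"dx": 0,"dy": 0,"dz": -0.14,"rx": 0,"ry": 0,"rz": 0},
])

```text
time: 40.9
tool_pos: [0.6602, -0.0492, 0.2024]
tcp_rot: [0.981, -0.196, 0.0, -0.0]
wrist_force: [-0.3, -0.4, 0.2]
opening: 0.0908
grip_force: 0.0
```

>>> arm_command([
  {"dx": -0.08,"dy": 0,"dz": -0.08,"rx": 0,"ry": 0,"rz": 0},
  {"dx": -0.12,"dy": 0,"dz": -0.04,"rx": 0,"ry": 0,"rz": 0},
  {"dx": 0,"dy": 0,"dz": 0,"rx": 0,"ry": 0,"rz": 0},
  {"dx": 0,"dy": 0,"dz": 0,"rx": 0,"ry": 0,"rz": 0},
  {"dx": 0,"dy": 0,"dz": 0,"rx": 0,"ry": 0,"rz": 0},
])

```text
time: 41.4
tool_pos: [0.6053, -0.0263, 0.2357]
tcp_rot: [0.981, -0.196, 0.0, -0.0]
wrist_force: [0.4, 0.5, 0.0]
opening: 0.0911
grip_force: 0.0
```

```bash
python3 - <<'E'
from h import *
s=env.get_state();w=env.get_image("wrist");print(pose(s)[:2]);a=env.get_image("scene");b=env.get_image("side")
np.save("pose.npy",[s],allow_pickle=True);cv2.imwrite("pics/wf.png",w);cv2.imwrite("pics/sf.png",a);cv2.imwrite("pics/df.png",b)
cv2.imwrite("pics/fin.png",np.hstack([cv2.resize(w,(400,300)),np.zeros((300,0,3),np.uint8),cv2.resize(a[200:350,200:400],(400,300))]))
c=cam("wrist",s);H,S,V=hsv(w)
for n,m,z in(("tin",(H>=12)&(H<26)&(S>80)&(V>110),.078),("red",((H<8)|(H>172))&(S>100)&(V>120),.113),("blue",(H>100)&(H<120)&(S>120)&(V>100),.113)):
    for q in blobs(m&(np.arange(480)[:,None]<300),500): print(n,q[0].round(1),q[1],onplane(c,[q[0]],z).round(4))
for nm,i in(("scene",a),("side",b)):
    H,S,V=hsv(i);cc=cam(nm)
    for q in blobs((H>=15)&(H<24)&(S>120)&(V>90),150): print(nm,q[0],q[1],onplane(cc,[q[0]],.066).round(4))
    for q in blobs((S<40)&(V>190),80):
        if q[1][4]<220 and 150<q[0][1]<170: print("white",nm,q[0],onplane(cc,[q[0]],.105))
E
```

```text
(array([ 0.60529415, -0.02634083,  0.23571856]), np.float64(-0.3943574017659517))
tin [313.  156.7] [ 281  124   64   66 2843] [[ 0.6621 -0.0502]]
red [157.9 290.9] [137 280  43  20 675] [[0.604  0.1387]]
blue [338.8 257.2] [ 316  233   47   48 1681] [[ 0.5681 -0.0376]]
scene [603.86268919  90.17887695] [ 536    0  104  167 9118] [[-0.4362  0.3085]]
scene [248.70091324 270.39726027] [236 259  25  24 438] [[ 0.6621 -0.0472]]
side [281.65443425 203.97859327] [271 194  23  22 327] [[ 0.6527 -0.0376]]
white side [374.42352941 160.36470588] [[ 0.4518077  -0.27286398]]
```

View pics/fin.png

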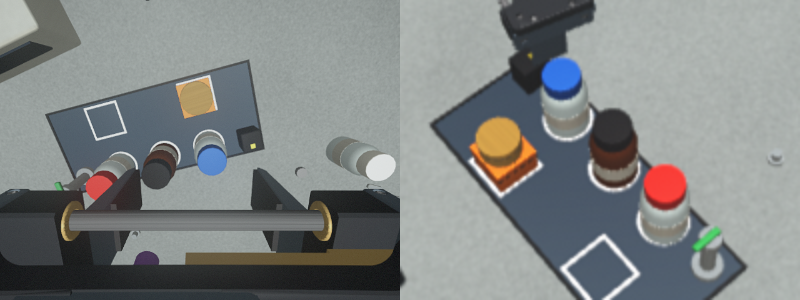

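```bash
python3 -c "
from rig import env
print(env.close_job())"
```

```text
the job is handed in; nothing more can be done
None
```

The tray is set and the job was handed in at about 41 s; no verdict came back. The last pictures and measurements show the red bottle by the tap, the blue by the sensor, the brown between them, the box squared up behind the blue and the tin centred on it, with nothing tipped, the white-capped bottle where it was and the gripper clear.

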